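# Load the picket tacking jig and clamp it

## Robot

A 6-joint arm with a two-finger parallel gripper is mounted at the origin on the work surface. World frame = base frame: x ahead of the robot, y to its left, z up, the work surface at z = 0. Lengths are in m, angles in rad, forces in N, time in s.
With the tool pointing down it reaches from about 0.375 to 0.9 m from the base axis. Payload 3.1 kg.
Tool frame: the origin (TCP) lies on the centre line of the jaws, within the pads' length; the fingertips stand 19 mm ahead of it and the grasp point (between the pads) is the TCP; z points along the fingers, y is the line along which they close (so a half turn about z gives the same grasp; the last joint's range is limited). The gripper opens to 85 mm and grips with 20 to 120 N. Pads are 22 mm wide; open, the fingers measure 114 mm over their backs; the gripper's body (76 mm by 85 mm) begins 54 mm behind the grasp point. The pads swing forward as they close: fully open they stand 13 mm farther back than shut.
Start: joints at [-1.415, 0.527, 1.433, -0, 1.181, -0.178], TCP at [0.205, -0.59, 0.216] pointing down, gripper open.
Joint ranges: [-3.08, 3.08], [-0.75, 2.2], [0.22, 2.44], [-1.43, 4.57], [0, 2.65], [-2.85, 2.85]. Speed limits (rad/s): [2.79, 2.79, 3.14, 3.14, 3.14, 3.14].

## Interface

Orientations are given as a unit quaternion [x, y, z, w].
In Python, from station import manip, cams, sign_off gives the robot as it stands.
- The arm moves only by the tool carry_out, never from a script. Its argument "targets" is a list that holds one entry, the list of rows, each a list of 7 numbers: the shift along the tool's x, y, z in cm, then the turn, a rotation vector about the tool's x, y, z in degrees, then the finger opening in cm, from 0 to 8.54. A call has 1 to 12 rows; each row is the pose to reach, as a shift and turn from the pose commanded when the call began, along the tool's axes at that moment; what a row does not reach only later rows make up. A row lasts 1/12 s, in which the tool goes at most 41.7 mm and 7.16 degrees, less where a joint would pass 70% of its speed; a pose out of reach is approached as far as the arm can. A call with a gripper value outside its range is refused whole. The fingers move at their own pace and stop on an object; "force" is the grip in N (left out, the last holds). Time passes only in rows, so rows that repeat a pose let the fingers close. It gives the time, the measured TCP pose, the force, the opening and the grip force at its end, in the units of the state.
- manip.sense(): the state, without advancing time (a new reading comes with each control period).
- cams.snapshot(name): name is "scene" or "top" or "wrist"; returns the picture (420x560x3 uint8, red, green, blue); there is no depth.
- cams.camera_info(name): a dict with "K" (3x3 intrinsics, pixels), "T" (4x4, takes a point from camera to world coordinates). Camera axes: x right, y down, z forward; pixel columns grow to the right and rows downward; lengths in m; the calibration is good to about 2 mm. A picture is of the moment at which its call begins: read the wrist's pose just before it. camera_info takes no time and is no camera call; for the wrist camera it gives the pose at the moment of the call.
- sign_off(): hands the job in; it is judged then, once.
The state is a dict: "t": time; "q": joint angles; "qd": joint speeds; "tau": joint torques, N m; "tcp_pos": TCP position; "tool_rot": TCP orientation; "force": force on the tool from outside, world axes, zero at the start; "ft_torque": the same for the moment, N m; "finger_gap": opening from 0.0 (shut) to 1.0 (fully open); "gripper_force": force on a finger pad.
Only numpy, scipy, OpenCV 4.12 (cv2) and the standard library are available. Lean on these libraries where they do the work, as an engineer would, in place of code of your own. Each camera call takes 0.05 s, during which the arm holds its last target. There are 200 camera calls.

## Task

Load the tacking jig for the welder: turn the isolator off, throw the toggle clamp open, and lay every spear-headed picket from the bench flat in a slot of the jig, one to a slot, with its spear head on the side away from the clamp and its butt end up against the stop rail. When all are in, lock the clamp down again and turn the isolator back on, leaving the other things on the bench where they are.

Things in the scene. Friction and masses are not known exactly. Their poses are not given: they have to be found in the camera images.
- isolator (a joint): angle (rad) of the rotary isolator handle on the isolator box: 0 = on (bar in line with the box, white-lined end to its far side, +x), 1.571 = off (a quarter turn anticlockwise seen from above; bar across the box, white-lined end to its left, +y). Hard stops at both ends and a snap detent: let go below 0.65 it snaps on, above 0.92 it snaps off; about 0.35 Nm turns it
- isolator_grip (a point): point on the isolator's vertical axis, 8 mm below the top of the handle bar and 20 mm above the round boss (44 mm dia) under the bar; about 104 mm above the bench. Turns with the handle: its x axis points along the bar to the white-lined end. The black bar is 60 mm long, 14 mm thick and 28 mm high
- isolator_box: the isolator's grey enclosure, bolted to the bench, 90 x 90 x 70 mm with a 6 mm cover plate on top; origin at the centre of its underside, x to its far side, y to its left, z up
- clamp_handle (a joint): angle (rad) of the toggle clamp's handle about the jig's x axis: 0 = locked (handle upright, arm and cross bar down on the slots), 0.95 = fully open (handle leaning down towards the jig's -y side, arm standing up). Hard stops at both ends; about 0.6 Nm (5 N at the grip) throws it; sprung over centre: let go below 0.5 it snaps locked, above 0.7 open
- handle_grip (a point): point on the axis of the handle's round black grip (22 mm dia, 90 mm long), 125 mm from the pivot and 25 mm short of the free end; on the jig's mid line x = 0; about 185 mm above the bench when locked, where the handle leans 0.09 rad towards the slots
- handle_pivot (a point): pivot of handle and clamp arm, fixed to the jig at x 0, y -155, z 60 mm of its frame; axes as the jig's, and the handle turns about x. The clamp arm's cross bar (190 mm along x, 20 mm wide) lies over the comb at y = -70 when locked, level with the tops of seated pickets; open, it stands upright over the pivot, up to about z = 160 mm
- jig: tacking jig, bolted down: grey plate 240 x 285 x 12 mm (x -120 to 120, y -195 to 90 mm of its frame), origin on the bench, z up. Two steel combs 12 mm thick, at y = -70 and 47 mm, have four slots along y, at x = -75, -25, 25 and 75 mm: 17 mm wide, floor at z = 34, tops of teeth at z = 43 mm. Stop rail: face at y = -100, top at z = 48 mm; the clamp is on its -y side
- picket1: spear-headed picket, 12 mm square bar of plain steel, 205 mm long in all, 0.16 to 0.32 kg; may be absent. Origin on the bar's axis (6 mm above what it lies on) at its centre of mass; x along it towards the spear head: butt end at x = -100, shaft to x = 60, then a flat leaf-shaped head 30 mm wide to the point at x = 105 mm
- picket1_tip (a point): point of that picket's spear head (105 mm along x from its origin)
- picket2: spear-headed picket, 12 mm square bar of plain steel, 205 mm long in all, 0.16 to 0.32 kg; may be absent. Origin on the bar's axis (6 mm above what it lies on) at its centre of mass; x along it towards the spear head: butt end at x = -100, shaft to x = 60, then a flat leaf-shaped head 30 mm wide to the point at x = 105 mm
- picket2_tip (a point): point of that picket's spear head (105 mm along x from its origin)
- picket3: spear-headed picket, 12 mm square bar of plain steel, 205 mm long in all, 0.16 to 0.32 kg; may be absent. Origin on the bar's axis (6 mm above what it lies on) at its centre of mass; x along it towards the spear head: butt end at x = -100, shaft to x = 60, then a flat leaf-shaped head 30 mm wide to the point at x = 105 mm
- picket3_tip (a point): point of that picket's spear head (105 mm along x from its origin)
- picket4: spear-headed picket, 12 mm square bar of plain steel, 205 mm long in all, 0.16 to 0.32 kg; may be absent. Origin on the bar's axis (6 mm above what it lies on) at its centre of mass; x along it towards the spear head: butt end at x = -100, shaft to x = 60, then a flat leaf-shaped head 30 mm wide to the point at x = 105 mm
- picket4_tip (a point): point of that picket's spear head (105 mm along x from its origin)
- weld_magnet: welding magnet: thick triangular plate, about 75 x 75 x 16 mm, right-angled; a bystander
- tape_measure: pocket tape measure, block 66 x 34 mm, 62 mm high; a bystander
- wire_brush: wire brush with wooden handle, 220 mm long, 20 mm high; a bystander
- flat_bar: plain flat bar offcut without a spear head, 180 x 30 x 6 mm; a bystander, not a picket

How it is judged:
On the way, in this order (a step that is already met when the one before it is completed fails the run):
1. the isolator is turned off (value of joint isolator above 1.42 rad), for 0.2 s.
2. with the isolator off, the clamp is opened (value of joint isolator above 1.42 rad and value of joint clamp_handle above 0.8 rad), for 0.2 s.
3. with isolator off and clamp open, every picket lies in a slot, head away from the clamp, butt at the stop (all of step 2 and z of picket1 in the frame of jig between 0.036 and 0.044 m and y of picket1 in the frame of jig between -0.008 and 0.008 m and angle between the x axis of each of picket1, picket2, picket3, picket4 and the y axis of jig, either way round below 0.06 rad and y of each of picket1_tip, picket2_tip, picket3_tip, picket4_tip in the frame of jig above 0.08 m and z of picket2 in the frame of jig between 0.036 and 0.044 m and y of picket2 in the frame of jig between -0.008 and 0.008 m and z of picket3 in the frame of jig between 0.036 and 0.044 m and y of picket3 in the frame of jig between -0.008 and 0.008 m and z of picket4 in the frame of jig between 0.036 and 0.044 m and y of picket4 in the frame of jig between -0.008 and 0.008 m), for 0.2 s.
4. the clamp is locked (value of joint isolator above 1.42 rad and value of joint clamp_handle below 0.06 rad), for 0.2 s.
5. the isolator is turned on again (value of joint clamp_handle below 0.06 rad and value of joint isolator below 0.15 rad), for 0.2 s.
At the end, for the whole second after the job is handed in: Every picket lies at rest on a slot's floor (height within 4 mm, direction within 0.06 rad of the slots), head on the side away from the clamp, butt within 8 mm of the stop rail; the clamp handle is within 0.06 rad of locked and the isolator within 0.15 rad of on (all of step 5 and z of picket1 in the frame of jig between 0.036 and 0.044 m and y of picket1 in the frame of jig between -0.008 and 0.008 m and angle between the x axis of each of picket1, picket2, picket3, picket4 and the y axis of jig, either way round below 0.06 rad and y of each of picket1_tip, picket2_tip, picket3_tip, picket4_tip in the frame of jig above 0.08 m and z of picket2 in the frame of jig between 0.036 and 0.044 m and y of picket2 in the frame of jig between -0.008 and 0.008 m and z of picket3 in the frame of jig between 0.036 and 0.044 m and y of picket3 in the frame of jig between -0.008 and 0.008 m and z of picket4 in the frame of jig between 0.036 and 0.044 m and y of picket4 in the frame of jig between -0.008 and 0.008 m and linear speed of each of picket1, picket2, picket3, picket4 below 0.02 m/s); the robot touches nothing.
It fails at once if a bystanding thing on the bench is moved more than 50 mm (distance of any of weld_magnet, tape_measure, wire_brush, flat_bar from where it was at the start of the episode above 0.05 m).
Of picket1, picket2, picket3, picket4 only 3 to 4 are there at a start; the rules pass over those that are not, and their reading is None.
At some moment in a run one of picket1, picket2, picket3, picket4 may be knocked a few centimetres aside while the robot is not near it.
Once in a run the grip may slacken for a moment while it holds something.
It also fails if it takes over 210 s, if anything falls off the work surface, if the arm or the gripper's body presses on something with over 40 N, if the wrist force passes 120 N, or if a joint passes its speed limit or range.

## Working session

There is one attempt and no reset: what is moved stays moved. The work goes in short steps, Python scripts to look and compute and a tool call to move; the robot and the scene stay as the last step left them, time stands still between calls to the robot, and variables do not carry over. Pictures are saved under pics/ and viewed, at most 14 in all, crops included, and the job is handed in when it is done.

Besides the shell and the picture viewer there is one more tool, called after "Emit:" by a JSON object that holds its "fn" and its "kwargs". carry_out: Moves the arm, as the interface text tells. Its arguments: {"type":"object","properties":{"targets":{"type":"array"},"force":{"type":"number"}},"required":["targets"]}

```bash
mkdir -p pics; ls
python3 - <<'E'
from station import manip,cams
import cv2
s=manip.sense();print(s)
for n in("scene","top"):
    i=cams.camera_info(n);print(n,i["K"],i["T"])
    cv2.imwrite(f"pics/{n}0.png",cv2.cvtColor(cams.snapshot(n),cv2.COLOR_RGB2BGR))
E
```

```text
pics
{'t': 0.0, 'q': array([-1.41449591e+00,  5.28472038e-01,  1.43394723e+00,  9.25841758e-07,
        1.18141694e+00, -1.78498782e-01]), 'qd': array([-0.0003541 ,  0.00018277, -0.00113374, -0.00109074,  0.00104438,
       -0.00027628]), 'tau': array([ 7.41198710e-04, -4.42344618e+01, -1.78023344e+01, -1.40639099e-04,
        8.42684589e-03,  5.10144119e-06]), 'tcp_pos': array([ 0.20526764, -0.5895048 ,  0.21481579]), 'tool_rot': array([ 9.86020785e-01,  1.66618588e-01,  1.28785749e-05, -1.12170127e-03]), 'force': array([ 0.22832601, -0.70192581, -0.56288913]), 'ft_torque': array([0.00897228, 0.0560652 , 0.03362621]), 'gripper_force': 0.0, 'finger_gap': 0.995809638410239}
scene [[424.36853764   0.         273.66925709]
 [  0.         424.36853764 208.37563933]
 [  0.           0.           1.        ]] [[-0.24078472  0.66259126 -0.70922179  1.34275872]
 [ 0.97057477  0.16233739 -0.17785161  0.23107795]
 [-0.00270971 -0.73117672 -0.68218272  0.95945542]
 [ 0.          0.          0.          1.        ]]
top [[543.65616502   0.         274.87511262]
 [  0.         543.65616502 206.89069617]
 [  0.           0.           1.        ]] [[-0.00788546 -0.99822415  0.05904554  0.39820829]
 [-0.99993407  0.00836432  0.00786726 -0.00824734]
 [-0.00834717 -0.05897961 -0.99822429  1.59848224]
 [ 0.          0.          0.          1.        ]]
```

View pics/top0.png

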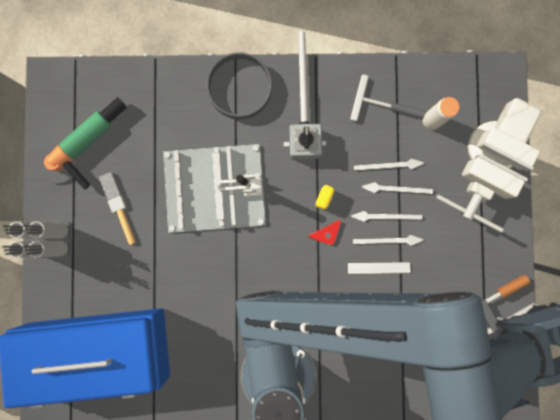

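View pics/scene0.png

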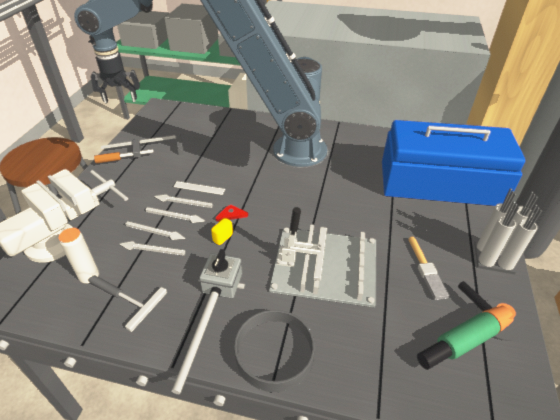

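The top view shows four pickets at about (388,165), (398,189), (387,216) and (388,240). The heads of the 1st and 4th point right (−y), the other two left. The flat bar is at (379,268), the isolator at (306,140), and the jig at (214,188) with its clamp on the right (−y).

```bash
cat > h.py <<'E'
import numpy as np,cv2
from scipy.spatial.transform import Rotation as R
from station import manip,cams
def ray(ci,uv,z):
    K,T=ci["K"],ci["T"];d=T[:3,:3]@np.linalg.solve(K,[uv[0],uv[1],1.]);o=T[:3,3]
    return o+d*(z-o[2])/d[2]
def proj(ci,p):
    T=ci["T"];c=T[:3,:3].T@(np.asarray(p,float)-T[:3,3]);u=ci["K"]@c;return u[:2]/u[2]
def snap(n,f=None):
    ci=cams.camera_info(n);im=cv2.cvtColor(cams.snapshot(n),cv2.COLOR_RGB2BGR)
    if f:cv2.imwrite("pics/"+f,im)
    return ci,im
def tool_delta(p,yaw):
    """shift (cm, tool axes) and rotvec (deg) from the measured pose to p, tool down, tool x axis at world yaw (tool y = yaw-90)"""
    s=manip.sense();r0=R.from_quat(s["tool_rot"])
    r1=R.from_euler("z",yaw)*R.from_euler("x",np.pi)
    return np.round(r0.inv().apply(np.array(p)-s["tcp_pos"])*100,2),np.round((r0.inv()*r1).as_rotvec(degrees=True),2)
E
python3 - <<'E'
from h import *
ci=cams.camera_info("top");im=cv2.imread("pics/top0.png")
g=cv2.cvtColor(im,cv2.COLOR_BGR2GRAY);hs=cv2.cvtColor(im,cv2.COLOR_BGR2HSV)
m=((g>130)&(hs[...,1]<70)).astype(np.uint8)*255
m[:,:340]=0;m[:,440:]=0;m[:150]=0;m[280:]=0
for c in cv2.findContours(m,cv2.RETR_EXTERNAL,cv2.CHAIN_APPROX_NONE)[0]:
    if cv2.contourArea(c)<60:continue
    p=np.array([ray(ci,q,.012 )[:2] for q in c[:,0]]);
    (cx,cy),(w,h),a=cv2.minAreaRect(p.astype(np.float32)*1000)
    pts=cv2.boxPoints(((cx,cy),(w,h),a)); l=p.mean(0)
    pc=p-p.mean(0);ax=np.linalg.svd(pc,full_matrices=False)[2][0];t=pc@ax
    w2=pc@np.array([-ax[1],ax[0]])
    print("c",np.round([cx,cy]),"size",round(w,1),round(h,1),"ends",np.round(p[t.argmin()]*1000),np.round(p[t.argmax()]*1000),"ax",np.round(ax,3),"wid +/-",[round(1000*np.ptp(w2[(np.sign(t)==s)]),1) for s in(-1,1)])
cv2.imwrite("pics/topcrop.png",cv2.resize(im[130:250,150:345],None,fx=4,fy=4,interpolation=cv2.INTER_CUBIC))
ci=cams.camera_info("wrist");print(ci);
# camera in tool frame
s=manip.sense();r=R.from_quat(s["tool_rot"]);print(r.as_matrix().T@(ci["T"][:3,3]-s["tcp_pos"]),r.as_matrix().T@ci["T"][:3,:3])
E
```

```text
c [ 315. -295.] size 182.7 34.6 ends [ 326. -386.] [ 298. -203.] ax [0.002 1.   ] wid +/- [np.float64(34.9), np.float64(32.3)]
c [ 394. -322.] size 206.2 31.9 ends [ 395. -426.] [ 385. -219.] ax [-0.014  1.   ] wid +/- [np.float64(32.1), np.float64(18.4)]
c [ 464. -321.] size 206.7 32.1 ends [ 469. -218.] [ 465. -424.] ax [-0.024 -1.   ] wid +/- [np.float64(32.2), np.float64(17.2)]
c [ 547. -352.] size 207.1 35.2 ends [ 551. -248.] [ 529. -455.] ax [-0.073 -0.997] wid +/- [np.float64(35.6), np.float64(17.1)]
c [ 616. -328.] size 32.5 205.4 ends [ 620. -431.] [ 601. -226.] ax [-0.062  0.998] wid +/- [np.float64(32.5), np.float64(17.5)]
{'K': array([[325.4074521 ,   0.        , 275.0707091 ],
       [  0.        , 325.4074521 , 204.21914753],
       [  0.        ,   0.        ,   1.        ]]), 'T': array([[ 0.32799041, -0.89479919, -0.30291368,  0.2830602 ],
       [-0.94468015, -0.3111137 , -0.10386374, -0.56197146],
       [-0.0013034 ,  0.32022286, -0.94734134,  0.37199835],
       [ 0.        ,  0.        ,  0.        ,  1.        ]])}
[ 0.08258844 -0.00085039 -0.15703355] [[-6.39318817e-04 -9.47231672e-01 -3.20549138e-01]
 [ 9.99999590e-01 -8.10929286e-04  4.01870831e-04]
 [-6.40607464e-04 -3.20548750e-01  9.47231803e-01]]
```

View pics/topcrop.png

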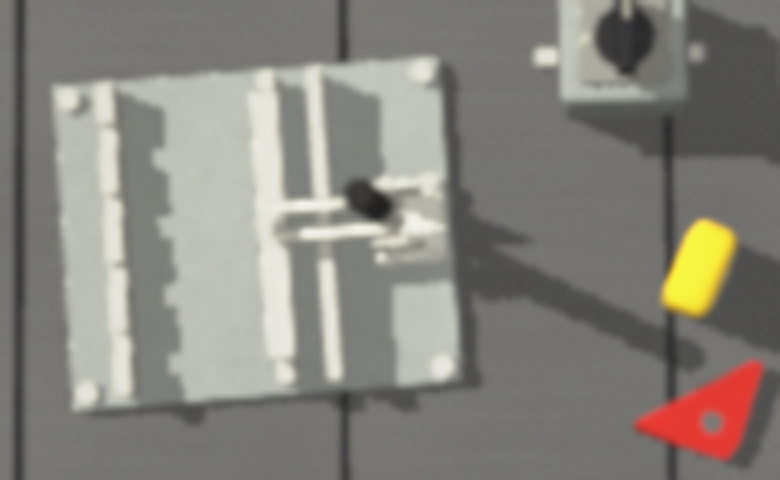

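The crop shows the jig plate's corners at crop px (53,87), (437,58), (462,383) and (72,410). The isolator bar is along +x (on) at (625,40).

```bash
cat >> h.py <<'E'
def jigfit(P):
    L=np.array([[120,90],[120,-195],[-120,-195],[-120,90]])/1000.
    P=np.array(P)[:,:2];a=L-L.mean(0);b=P-P.mean(0)
    th=np.arctan2((a[:,0]*b[:,1]-a[:,1]*b[:,0]).sum(),(a*b).sum());c,s=np.cos(th),np.sin(th);M=np.array([[c,-s],[s,c]])
    o=P.mean(0)-M@L.mean(0);return o,th,(L@M.T+o-P)*1000
E
python3 - <<'E'
from h import *
ci=cams.camera_info("top")
f=lambda u,v:((u+.5)/4-.5+150,(v+.5)/4-.5+130)
P=[ray(ci,f(*q),.012) for q in[(53,87),(437,58),(462,383),(72,410)]]
print(jigfit(P),np.round(P,3))
im=cv2.imread("pics/top0.png");hs=cv2.cvtColor(im,cv2.COLOR_BGR2HSV)
g=im.max(2);m=(g<55).astype(np.uint8);m[:,:285]=0;m[:,325:]=0;m[:125]=0;m[155:]=0
print(np.array([ ''.join('#' if x else '.' for x in r[285:325]) for r in m[122:158]]))
n=(hs[...,2]>120)&(hs[...,1]<70)
for u,v in[(560,100),(688,100)]:print("box corner z76",ray(ci,f(u,v),.076))
ys,xs=np.nonzero(m);print(xs.mean(),ys.mean(),ray(ci,(xs.mean(),ys.mean()),.1))
E
```

```text
(array([0.54542947, 0.23589041]), np.float64(0.06485729305444086), array([[ 0.6882592 ,  0.53823521],
       [ 0.26168363, -0.82560408],
       [ 0.06052289,  0.39054937],
       [-1.01046572, -0.1031805 ]])) [[0.659 0.333 0.012]
 [0.678 0.05  0.012]
 [0.438 0.033 0.012]
 [0.421 0.318 0.012]]
['........................................'
 '........................................'
 '........................................'
 '........................................'
 '........................................'
 '........................................'
 '........................................'
 '........................................'
 '........................................'
 '........................................'
 '........................................'
 '........................#...............'
 '........................##..............'
 '..................#....####.............'
 '..................#....####.............'
 '.......................#####............'
 '.......................#####............'
 '..................#....####.............'
 '............
[... 260 characters left out ...]
..............#.................'
 '.....................##.................'
 '........................................'
 '........................................'
 '........................................'
 '........................................'
 '........................................'
 '........................................'
 '........................................'
 '........................................'
 '........................................'
 '........................................']
box corner z76 [ 0.63559974 -0.03901961  0.076     ]
box corner z76 [ 0.63477088 -0.12921987  0.076     ]
308.77358490566036 139.45283018867926 [ 0.67386217 -0.09216077  0.1       ]
```

```bash
python3 -c "
from h import *
print(tool_delta([.68,-.085,.26],0))"
```

```text
(array([ 61.42, -32.07,  -4.42]), array([-0.11, -0.  , 19.18]))
```

Emit:
{"fn": "carry_out", "kwargs": {"targets": [[[30.7, -16, -4.4, 0, 0, 10, 8], [30.7, -16, -4.4, 0, 0, 10, 8], [30.7, -16, -4.4, 0, 0, 10, 8], [30.7, -16, -4.4, 0, 0, 10, 8], [30.7, -16, -4.4, 0, 0, 10, 8], [30.7, -16, -4.4, 0, 0, 10, 8], [30.7, -16, -4.4, 0, 0, 10, 8], [61.4, -32, -4.4, 0, 0, 19.2, 8], [61.4, -32, -4.4, 0, 0, 19.2, 8], [61.4, -32, -4.4, 0, 0, 19.2, 8], [61.4, -32, -4.4, 0, 0, 19.2, 8], [61.4, -32, -4.4, 0, 0, 19.2, 8]]]}}

```text
t: 1.1
tcp_pos: [0.545, -0.2288, 0.256]
tool_rot: [1.0, -0.0, -0.0, -0.0]
force: [0.2, 0.1, 0.4]
finger_gap: 0.935
gripper_force: 0.0
```

Emit:
{"fn": "carry_out", "kwargs": {"targets": [[[13.5, -14.4, -0.4, 0, 0, 0, 5], [13.5, -14.4, -0.4, 0, 0, 0, 5], [13.5, -14.4, -0.4, 0, 0, 0, 5], [13.5, -14.4, -0.4, 0, 0, 0, 5], [13.5, -14.4, -0.4, 0, 0, 0, 5], [13.5, -14.4, -0.4, 0, 0, 0, 5], [13.5, -14.4, -0.4, 0, 0, 0, 5], [13.5, -14.4, -0.4, 0, 0, 0, 5]]]}}

```text
t: 1.77
tcp_pos: [0.6784, -0.0869, 0.2594]
tool_rot: [1.0, 0.0, -0.001, 0.0]
force: [-0.4, -0.7, -0.6]
finger_gap: 0.582
gripper_force: 0.0
```

```bash
python3 -c "
from h import *
s=manip.sense();print(s['tcp_pos'],s['tool_rot'])
ci,im=snap('wrist','w1.png');print(proj(ci,[.68,-.085,.104]),proj(ci,[.68,-.085,.084]))"
```

```text
[ 0.67835625 -0.08686476  0.25937958] [ 9.99999362e-01  3.70001615e-05 -1.12788480e-03  5.67851940e-05]
[273.81621273 179.97916727] [273.86654356 175.16755745]
```

View pics/w1.png

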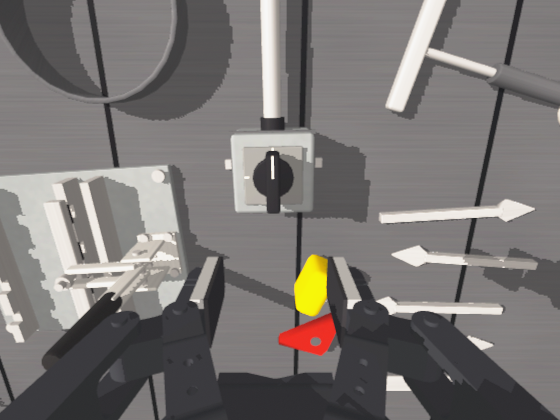

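Handle bar centred at pixel (273,180), exactly where predicted, and pointing along +x. Going down to grasp it.

Emit:
{"fn": "carry_out", "kwargs": {"targets": [[[0.1, -0.1, 4, 0, 0, 0, 4], [0.1, -0.1, 8, 0, 0, 0, 4], [0.1, -0.1, 11, 0, 0, 0, 4], [0.1, -0.1, 13, 0, 0, 0, 4], [0.1, -0.1, 15, 0, 0, 0, 4], [0.1, -0.1, 15, 0, 0, 0, 4], [0.1, -0.1, 15, 0, 0, 0, 4]]]}}

```text
t: 2.4
tcp_pos: [0.6787, -0.0871, 0.1094]
tool_rot: [1.0, -0.001, -0.002, -0.0]
force: [0.5, -1.3, 0.5]
finger_gap: 0.468
gripper_force: 0.0
```

Emit:
{"fn": "carry_out", "kwargs": {"targets": [[[0, 0, 0, 0, 0, 0, 1], [0, 0, 0, 0, 0, 0, 1], [0, 0, 0, 0, 0, 0, 1], [0, 0, 0, 0, 0, 0, 1], [0, 0, 0, 0, 0, 0, 1], [0, 0, 0, 0, 0, 0, 1]]], "force": 50}}

```text
t: 2.9
tcp_pos: [0.6805, -0.0857, 0.1109]
tool_rot: [1.0, -0.0, 0.0, 0.0]
force: [0.5, -0.5, 0.4]
finger_gap: 0.117
gripper_force: 0.0
```

Emit:
{"fn": "carry_out", "kwargs": {"targets": [[[0, 0, 0, 0, 0, 0, 0], [0, 0, 0, 0, 0, 0, 0], [0, 0, 0, 0, 0, 0, 0], [0, 0, 0, 0, 0, 0, 0]]]}}

```text
t: 3.23
tcp_pos: [0.6802, -0.0857, 0.1101]
tool_rot: [1.0, -0.0, -0.0, -0.0]
force: [-0.5, -0.1, -0.6]
finger_gap: -0.006
gripper_force: 0.0
```

```bash
python3 -c "
from h import *
s=manip.sense();print(s['tcp_pos'],s['finger_gap'],s['gripper_force'],s['force'])
ci,im=snap('wrist','w2.png')"
```

```text
[ 0.68019679 -0.08568051  0.11013987] -0.005736210339392738 0.0 [-0.53927285 -0.10051753 -0.59048736]
```

View pics/w2.png

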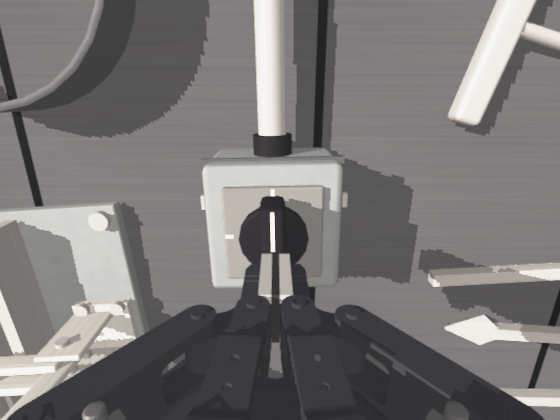

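```bash
python3 -c "
from h import *
s=manip.sense();print(s['tcp_pos'],s['tool_rot'])
ci=cams.camera_info('wrist');print(ci['T'])
print(ray(ci,(273,238),.084),ray(ci,(273,200),.112),ray(ci,(272,148),.07))
for z in(.11,.1,.091,.08):print(z,proj(ci,[*s['tcp_pos'][:2],z]))
r=R.from_quat(s['tool_rot']).as_matrix();print(r.T@(ci['T'][:3,3]-s['tcp_pos']),r.T@ci['T'][:3,:3])"
```

```text
[ 0.68018898 -0.08568     0.11017139] [ 9.99999991e-01 -1.01361254e-04 -8.07877491e-05 -2.22376932e-05]
[[-8.67645363e-04 -9.47257849e-01 -3.20471238e-01  7.62529282e-01]
 [-9.99999279e-01  1.08779882e-03 -5.07943348e-04 -8.48349922e-02]
 [ 8.29761558e-04  3.20470566e-01 -9.47258110e-01  2.67184480e-01]
 [ 0.00000000e+00  0.00000000e+00  0.00000000e+00  1.00000000e+00]]
[ 0.67859237 -0.08363879  0.084     ] [ 0.71226187 -0.08388221  0.112     ] [ 0.73169002 -0.083116    0.07      ]
0.11 [276.52994778 255.50163563]
0.1 [276.44051656 247.22790671]
0.091 [276.36752337 240.47494157]
0.08 [276.28660682 232.98894705]
[ 0.08231476 -0.00086868 -0.15702636] [[-6.65060639e-04 -9.47309820e-01 -3.20318066e-01]
 [ 9.99999397e-01 -9.10012712e-04  6.15025378e-04]
 [-8.74113092e-04 -3.20317464e-01  9.47309853e-01]]
```

The fingers are shut with zero force, and their tips appear at row 255, about the height of the bar top. They seem to have closed above the bar. I'll probe downwards gently to find out.

Emit:
{"fn": "carry_out", "kwargs": {"targets": [[[0, 0, 0.2, 0, 0, 0, 0], [0, 0, 0.2, 0, 0, 0, 0], [0, 0, 0.2, 0, 0, 0, 0]]], "force": 40}}

```text
t: 3.53
tcp_pos: [0.6801, -0.0857, 0.108]
tool_rot: [1.0, -0.0, -0.0, -0.0]
force: [0.2, 0.0, -0.0]
finger_gap: 0.004
gripper_force: 0.0
```

Emit:
{"fn": "carry_out", "kwargs": {"targets": [[[0, 0, 0.2, 0, 0, 0, 0], [0, 0, 0.2, 0, 0, 0, 0], [0, 0, 0.2, 0, 0, 0, 0]]]}}

```text
t: 3.78
tcp_pos: [0.6801, -0.0857, 0.106]
tool_rot: [1.0, -0.0, -0.0, -0.0]
force: [-0.1, 0.0, -0.9]
finger_gap: -0.003
gripper_force: 0.0
```

```bash
python3 -c "
from h import *
ci,im=snap('scene');ct,it=snap('top');u,v=proj(ci,[.68,-.085,.11]).astype(int);a,b=proj(ct,[.68,-.085,.11]).astype(int)
A=cv2.resize(im[v-50:v+50,u-50:u+50],(400,400),interpolation=3)
B=cv2.resize(it[b-50:b+50,a-50:a+50],(400,400),interpolation=3)
cv2.imwrite('pics/s3.png',np.hstack([A,B]));print(u,v)"
```

```text
218 258
```

View pics/s3.png

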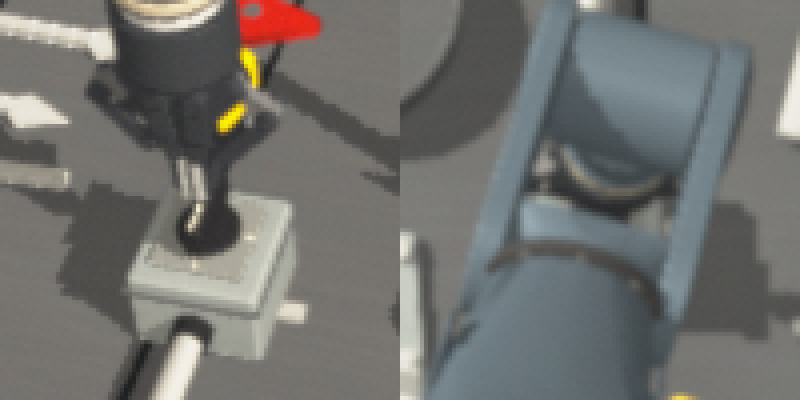

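Emit:
{"fn": "carry_out", "kwargs": {"targets": [[[0, 0, 0.2, 0, 0, 0, 0], [0, 0, 0.2, 0, 0, 0, 0], [0, 0, 0.4, 0, 0, 0, 0], [0, 0, 0.4, 0, 0, 0, 0]]]}}

```text
t: 4.22
tcp_pos: [0.68, -0.0857, 0.1018]
tool_rot: [1.0, -0.0, -0.0, -0.0]
force: [0.1, 0.9, 0.7]
finger_gap: -0.001
gripper_force: 0.0
```

Emit:
{"fn": "carry_out", "kwargs": {"targets": [[[0, 0, 0.2, 0, 0, 0, 0], [0, 0, 0.2, 0, 0, 0, 0], [0, 0, 0.4, 0, 0, 0, 0], [0, 0, 0.4, 0, 0, 0, 0]]]}}

```text
t: 4.55
tcp_pos: [0.68, -0.0857, 0.0979]
tool_rot: [1.0, -0.0, -0.0, -0.0]
force: [-0.0, -1.0, -0.4]
finger_gap: 0.006
gripper_force: 0.0
```

```bash
python3 -c "
from h import *
ci,im=snap('wrist');print(manip.sense()['force'],manip.sense()['tcp_pos'])
cs,i2=snap('scene')
u,v=218,258
cv2.imwrite('pics/s4.png',np.hstack([cv2.resize(im[180:320,200:350],(450,420),interpolation=3),cv2.resize(i2[v-35:v+25,u-30:u+20],(350,420),interpolation=3)]))"
```

```text
[ 1.49074889  0.50308914 -0.26540217] [ 0.68004095 -0.08571473  0.09795441]
```

View pics/s4.png

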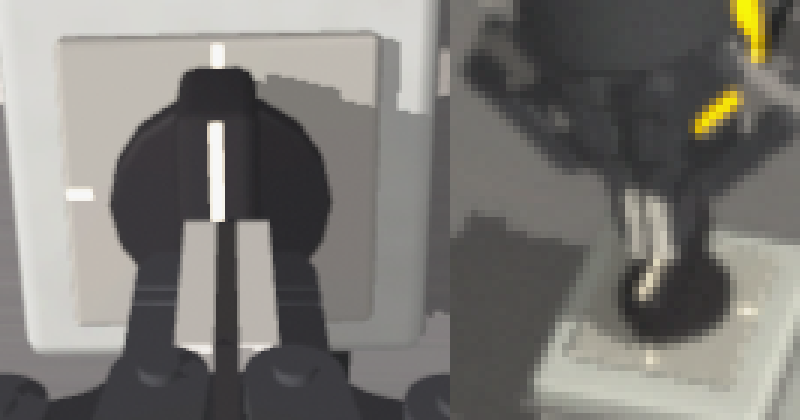

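Emit:
{"fn": "carry_out", "kwargs": {"targets": [[[0, 0, 0.2, 0, 0, 0, 0], [0, 0, 0.2, 0, 0, 0, 0], [0, 0, 0.3, 0, 0, 0, 0], [0, 0, 0.3, 0, 0, 0, 0]]]}}

```text
t: 4.98
tcp_pos: [0.6807, -0.0859, 0.0966]
tool_rot: [1.0, -0.0, 0.001, 0.0]
force: [-1.6, 0.1, 5.5]
finger_gap: 0.002
gripper_force: 3.0
```

Contact came at TCP z = 0.097 on the bar top (0.112). So the real fingertips sit about 15 mm *behind* the reported TCP when shut, and I'll use that empirical offset from here. Lifting, opening and regrasping lower.

Emit:
{"fn": "carry_out", "kwargs": {"targets": [[[0, -0.15, -4, 0, 0, 0, 4], [0, -0.15, -4, 0, 0, 0, 4], [0, -0.15, -4, 0, 0, 0, 4], [0, -0.15, -4, 0, 0, 0, 4], [0, -0.15, -4, 0, 0, 0, 4], [0, -0.15, -2, 0, 0, 0, 4], [0, -0.15, 0, 0, 0, 0, 4], [0, -0.15, 1.4, 0, 0, 0, 4], [0, -0.15, 1.8, 0, 0, 0, 4], [0, -0.15, 1.8, 0, 0, 0, 4]]], "force": 60}}

```text
t: 5.82
tcp_pos: [0.6784, -0.0838, 0.0746]
tool_rot: [1.0, -0.0, -0.003, -0.001]
force: [-0.4, 1.6, 0.3]
finger_gap: 0.466
gripper_force: 0.0
```

Emit:
{"fn": "carry_out", "kwargs": {"targets": [[[0, 0, 0, 0, 0, 0, 0.5], [0, 0, 0, 0, 0, 0, 0.5], [0, 0, 0, 0, 0, 0, 0.5], [0, 0, 0, 0, 0, 0, 0.5], [0, 0, 0, 0, 0, 0, 0.5], [0, 0, 0, 0, 0, 0, 0.5], [0, 0, 0, 0, 0, 0, 0.5]]]}}

```text
t: 6.4
tcp_pos: [0.681, -0.0843, 0.0783]
tool_rot: [1.0, 0.0, 0.001, 0.0]
force: [0.9, 1.1, 5.1]
finger_gap: 0.15
gripper_force: 60.6
```

Emit:
{"fn": "carry_out", "kwargs": {"targets": [[[0, 0, 0, 0, 0, -7, 0.5], [0, 0, 0, 0, 0, -14, 0.5], [0, 0, 0, 0, 0, -21, 0.5], [0, 0, 0, 0, 0, -28, 0.5], [0, 0, 0, 0, 0, -35, 0.5], [0, 0, 0, 0, 0, -42, 0.5], [0, 0, 0, 0, 0, -49, 0.5], [0, 0, 0, 0, 0, -56, 0.5], [0, 0, 0, 0, 0, -63, 0.5], [0, 0, 0, 0, 0, -70, 0.5], [0, 0, 0, 0, 0, -77, 0.5], [0, 0, 0, 0, 0, -84, 0.5]]]}}

```text
t: 7.4
tcp_pos: [0.677, -0.0802, 0.0783]
tool_rot: [0.742, 0.671, -0.0, -0.005]
force: [-5.8, 8.6, 12.0]
finger_gap: 0.146
gripper_force: 61.2
```

Emit:
{"fn": "carry_out", "kwargs": {"targets": [[[0, 0, 0, 0, 0, -5, 0.5], [0, 0, 0, 0, 0, -5, 0.5], [0, 0, 0, 0, 0, -5, 0.5], [0, 0, 0, 0, 0, -5, 0.5]]]}}

```text
t: 7.73
tcp_pos: [0.6767, -0.0803, 0.0783]
tool_rot: [0.714, 0.701, -0.001, -0.005]
force: [-6.0, 9.1, 10.9]
finger_gap: 0.147
gripper_force: 61.2
```

Isolator turned about 89°. Releasing and moving over to the clamp handle, on the slot side of it.

Emit:
{"fn": "carry_out", "kwargs": {"targets": [[[0, 0, 0, 0, 0, 0, 4], [0, 0, 0, 0, 0, 0, 4], [0, 0, 0, 0, 0, 0, 4], [0, 0, -4, 0, 0, 0, 4], [0, 0, -8, 0, 0, 0, 4], [0, 0, -12, 0, 0, 0, 2], [0, 0, -16, 0, 0, 0, 0], [0, 0, -20, 0, 0, 0, 0], [0, 0, -20, 0, 0, 0, 0]]]}}

```text
t: 8.48
tcp_pos: [0.6855, -0.0863, 0.2879]
tool_rot: [0.714, 0.7, 0.005, 0.009]
force: [1.1, -0.1, 1.8]
finger_gap: -0.002
gripper_force: 0.0
```

Emit:
{"fn": "carry_out", "kwargs": {"targets": [[[5, -3, 0, 0, 0, -2, 0], [10, -6, 0, 0, 0, -4.8, 0], [15, -9, 0, 0, 0, -4.8, 0], [20.9, -12.8, 0, 0, 0, -4.8, 0], [20.9, -12.8, 0, 0, 0, -4.8, 0], [20.9, -12.8, 0, 0, 0, -4.8, 0], [20.9, -12.8, 0, 0, 0, -4.8, 0], [20.9, -12.8, 0, 0, 0, -4.8, 0], [20.9, -12.8, 0, 0, 0, -4.8, 0], [20.9, -12.8, 0, 0, 0, -4.8, 0]]]}}

```text
t: 9.32
tcp_pos: [0.5571, 0.1257, 0.2771]
tool_rot: [0.684, 0.729, 0.0, 0.0]
force: [0.1, 0.6, -0.1]
finger_gap: 0.001
gripper_force: 0.0
```

```bash
cat >> h.py <<'E'
JO=np.array([.54543,.23589]);JT=.06486
def J(x,y,z):  # jig mm -> world m
    c,s=np.cos(JT),np.sin(JT);return np.array([JO[0]+(c*x-s*y)/1e3,JO[1]+(s*x+c*y)/1e3,z/1e3])
def Ji(p):
    c,s=np.cos(JT),np.sin(JT);d=(np.asarray(p)[:2]-JO)*1e3;return np.array([c*d[0]+s*d[1],-s*d[0]+c*d[1]])
E
python3 -c "
from h import *
s=manip.sense();print(s['tcp_pos'],s['tool_rot'],Ji(s['tcp_pos']))
ci,im=snap('wrist','w5.png')
print(proj(ci,J(0,-142,209)),[proj(ci,J(x,y,12)) for x,y in((120,90),(120,-195),(-120,-195),(-120,90))])
ct,it=snap('top');print(tool_delta(J(0,-105,150),np.pi/2+JT))
"
```

```text
[0.55709752 0.12574595 0.27712407] [6.84005636e-01 7.29476573e-01 1.08985143e-04 4.55769345e-04] [   4.50405599 -110.66867532]
[269.33809601 251.44359509] [array([378.67603592, -17.59013882]), array([358.01497791, 220.7883565 ]), array([185.84722942, 220.98703011]), array([163.0077088 , -17.31223071])]
(array([ 0.59, -0.44, 12.7 ]), array([ 0.02,  0.01, -0.06]))
```

View pics/w5.png

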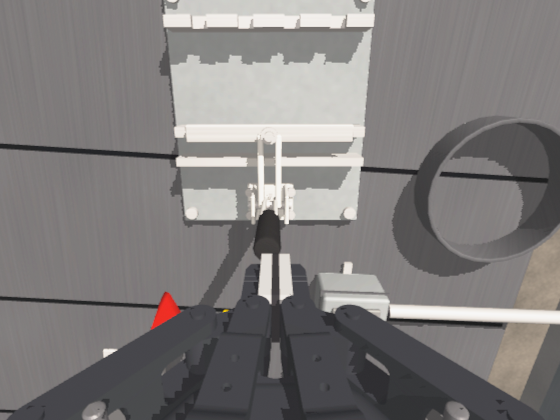

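The handle end is at (268,250), as predicted, with the clamp locked. The plate's lower corners are at (182,221) and (361,220), with the combs at rows 21 and 132. I'll check the scale and jig pose against these.

```bash
python3 -c "
from h import *
ci=cams.camera_info('wrist');im=cv2.imread('pics/w5.png')
f=lambda u,v,z:np.round(Ji(ray(ci,(u,v),z)),1)
print('plate',f(182,221,.012),f(361,220,.012),'plate bolts',f(191,213,.016),f(349,213,.016))
print('far comb',f(164,21,.043),f(373,21,.043),'rail',f(176,162,.048),f(363,162,.048),'bar',f(186,132,.056),f(353,132,.056))
g=cv2.cvtColor(im,cv2.COLOR_BGR2GRAY)
for r in(14,20):print(r,g[r,158:380].tolist())
"
```

```text
plate [-125.7 -195. ] [ 123.6 -193.9] plate bolts [-111.  -181.7] [ 105.2 -182. ]
far comb [-113.9   46.3] [108.8  45.9] rail [-114.7 -104.6] [ 109.7 -105. ] bar [-97.4 -68.5] [ 93.2 -68.8]
14 [128, 130, 133, 131, 141, 167, 183, 208, 223, 224, 224, 224, 223, 223, 222, 222, 222, 222, 225, 228, 228, 229, 229, 229, 229, 228, 229, 229, 229, 229, 229, 223, 209, 201, 204, 204, 204, 204, 204, 203, 202, 202, 201, 201, 202, 203, 204, 212, 224, 230, 230, 230, 230, 230, 230, 230, 230, 230, 230, 231, 230, 230, 231, 231, 230, 231, 231, 231, 231, 231, 231, 231, 231, 231, 231, 231, 231, 231, 227, 215, 203, 204, 205, 204, 206, 207, 207, 206, 206, 205, 205, 204, 205, 205, 212, 224, 231, 232, 232, 231, 232, 231, 232, 232, 231, 231, 231, 231, 231, 231, 231, 231, 231, 231, 231, 231, 231, 231, 231, 231, 232, 231, 232, 232, 232, 228, 217, 204, 203, 204, 203, 203, 204, 203, 204, 205, 206, 206, 206, 206, 205, 207, 224, 237, 237, 236, 236, 236, 236, 236, 236, 236, 236, 236, 236, 236, 236, 236, 236, 235, 236, 235, 235, 235, 235, 235, 235, 235, 235, 235, 235, 235, 232, 220, 203, 204, 204, 204, 204, 204, 204, 2
[... 617 characters left out ...]
 239, 239, 239, 239, 239, 240, 240, 240, 240, 240, 225, 177, 188, 223, 239, 239, 239, 239, 239, 239, 239, 239, 239, 239, 239, 239, 239, 239, 239, 239, 239, 239, 239, 239, 239, 239, 239, 239, 239, 239, 239, 239, 240, 239, 239, 240, 240, 240, 240, 240, 240, 240, 240, 240, 240, 240, 225, 177, 178, 183, 220, 239, 239, 239, 239, 239, 239, 238, 239, 239, 239, 239, 239, 239, 239, 239, 239, 238, 239, 239, 238, 238, 238, 238, 238, 238, 238, 238, 238, 238, 238, 238, 239, 239, 239, 239, 239, 238, 238, 238, 238, 238, 223, 173, 167, 141, 157, 221, 237, 238, 237, 238, 237, 237, 237, 237, 237, 237, 237, 237, 236, 236, 236, 236, 236, 236, 236, 236, 236, 236, 236, 236, 236, 224, 168, 131, 133, 130, 129, 130]
```

Emit:
{"fn": "carry_out", "kwargs": {"targets": [[[0.6, -0.4, 4, 0, 0, 0, 0], [0.6, -0.4, 8, 0, 0, 0, 0], [0.6, -0.4, 11, 0, 0, 0, 0], [0.6, -0.4, 12.7, 0, 0, 0, 0], [0.6, -0.4, 12.7, 0, 0, 0, 0], [0.6, -0.4, 12.7, 0, 0, 0, 0]]]}}

```text
t: 9.92
tcp_pos: [0.5518, 0.1318, 0.1494]
tool_rot: [0.684, 0.729, -0.001, -0.001]
force: [-0.2, -0.4, -0.1]
finger_gap: -0.0
gripper_force: 0.0
```

Emit:
{"fn": "carry_out", "kwargs": {"targets": [[[-1.5, 0, 0, 0, 0, 0, 0], [-3, 0, 0.1, 0, 0, 0, 0], [-4, 0, 0.3, 0, 0, 0, 0], [-5, 0, 0.6, 0, 0, 0, 0], [-6, 0, 1, 0, 0, 0, 0], [-7, 0, 1.5, 0, 0, 0, 0], [-8, 0, 2.2, 0, 0, 0, 0], [-8.8, 0, 2.8, 0, 0, 0, 0], [-9.3, 0, 3.2, 0, 0, 0, 0], [-9.3, 0, 3.2, 0, 0, 0, 0], [-9.3, 0, 3.2, 0, 0, 0, 0]]]}}

```text
t: 10.83
tcp_pos: [0.5572, 0.0394, 0.1173]
tool_rot: [0.684, 0.73, -0.001, -0.001]
force: [0.1, -0.6, 1.1]
finger_gap: 0.003
gripper_force: 0.0
```

```bash
python3 -c "
from h import *
s=manip.sense();print(s['tcp_pos'],s['tool_rot'],Ji(s['tcp_pos']),s['force'])
ci,im=snap('wrist');cs,i2=snap('scene');u,v=proj(cs,J(0,-155,80)).astype(int)
cv2.imwrite('pics/w6.png',np.hstack([im[100:400,100:500],cv2.resize(i2[v-50:v+50,u-60:u+60],(360,300),interpolation=3)]))
"
```

```text
[0.55717494 0.03939033 0.11728109] [ 6.83720610e-01  7.29743207e-01 -6.36691063e-04 -7.57183366e-04] [  -1.01579202 -196.84773889] [ 0.14891879 -0.55103183  1.06547894]
```

View pics/w6.png

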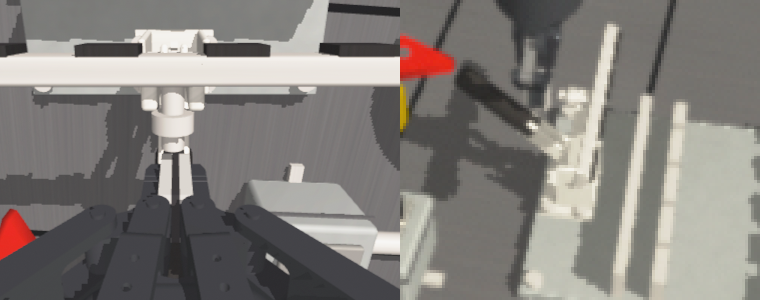

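The clamp is open, with the handle leaning to −y and the arm upright. Rising, then moving over the pickets.

Emit:
{"fn": "carry_out", "kwargs": {"targets": [[[0, 0, -4, 0, 0, 0, 0], [0, 0, -8, 0, 0, 0, 1], [0, 0, -12, 0, 0, 0, 4], [-3, -1, -15, 0, 0, 0, 4], [-7, -2, -17, 0, 0, 0, 4], [-11, -3, -18, 0, 0, 0, 4], [-15, -4, -18, 0, 0, 0, 4], [-19, -5, -18, 0, 0, 0, 4], [-23, -6, -18, 0, 0, 0, 4], [-27, -6, -18, 0, 0, 0, 4], [-31, -6, -18, 0, 0, 0, 4], [-35, -6, -18, 0, 0, 0, 4]]]}}

```text
t: 11.93
tcp_pos: [0.5207, -0.3147, 0.2988]
tool_rot: [0.683, 0.73, 0.0, 0.0]
force: [0.2, -0.5, 0.0]
finger_gap: 0.472
gripper_force: 0.0
```

Emit:
{"fn": "carry_out", "kwargs": {"targets": [[[-2, 0, 0, 0, 0, 7, 4], [-2, 0, 0, 0, 0, 7, 4], [-2, 0, 0, 0, 0, 7, 4], [-2, 0, 0, 0, 0, 7, 4]]]}}

```text
t: 12.27
tcp_pos: [0.5221, -0.3318, 0.2981]
tool_rot: [0.726, 0.688, 0.0, -0.001]
force: [-0.9, -0.0, -0.5]
finger_gap: 0.467
gripper_force: 0.0
```

```bash
cat >> h.py <<'E'
def pickets(ci,im,save=None,zt=.012):
    """bright elongated blobs lying on the bench -> COM, heading yaw, length"""
    g=cv2.cvtColor(im,cv2.COLOR_BGR2GRAY);hs=cv2.cvtColor(im,cv2.COLOR_BGR2HSV)
    m=((g>150)&(hs[...,1]<60)).astype(np.uint8)*255
    for c in cv2.findContours(m,cv2.RETR_EXTERNAL,cv2.CHAIN_APPROX_NONE)[0]:
        if cv2.contourArea(c)<150:continue
        p=np.array([ray(ci,q,zt)[:2] for q in c[:,0]])*1e3
        k=np.zeros(im.shape[:2],np.uint8);cv2.drawContours(k,[c],-1,255,-1);ys,xs=np.nonzero(k)
        q=np.array([ray(ci,w,zt)[:2] for w in zip(xs,ys)])*1e3
        a=np.linalg.svd(q-q.mean(0),full_matrices=False)[2][0];n=np.array([-a[1],a[0]])
        t=(p-q.mean(0))@a;L=np.ptp(t);w=(p-q.mean(0))@n
        if not 150<L<230:print("skip",np.round(q.mean(0)),round(L),c[:,0].min(0),c[:,0].max(0));continue
        wl=np.ptp(w[t<t.min()+45]);wh=np.ptp(w[t>t.max()-45])
        if wl>wh:a,t=-a,-t
        # axis refined on the shaft only
        tt=(q-q.mean(0))@a;sh=(tt<t.max()-55)&(tt>t.min()+8);qs=q[sh];b=np.linalg.svd(qs-qs.mean(0),full_matrices=False)[2][0]
        b*=np.sign(b@a);butt=((q-qs.mean(0))@b).min();com=qs.mean(0)+b*(butt+100)
        print("com",np.round(com,1),"yaw",round(np.arctan2(b[1],b[0]),3),"L",round(L,1),"widths",round(min(wl,wh),1),round(max(wl,wh),1),"px",c[:,0].min(0),c[:,0].max(0))
E
python3 -c "
from h import *
s=manip.sense();print(s['tcp_pos'],s['tool_rot'])
ci,im=snap('wrist','w7.png');pickets(ci,im)
print('top');pickets(*snap('top'))
"
```

```text
[ 0.52208485 -0.33177445  0.29807252] [ 7.25975600e-01  6.87720020e-01  2.34119369e-04 -7.40570947e-04]
skip [  15. -750.] 74 [  0 395] [ 24 415]
skip [ 296. -748.] 37 [151 390] [171 403]
skip [ 713. -789.] 125 [378 377] [422 419]
skip [ 571. -663.] 133 [296 308] [331 372]
skip [ 173. -561.] 52 [ 54 298] [ 81 324]
skip [ 677. -577.] 68 [361 295] [398 316]
skip [  93. -576.] 107 [  0 293] [ 47 344]
com [ 488.9 -582.4] yaw -1.805 L 208.0 widths 53.1 64.2 px [221 258] [304 367]
skip [ 602. -526.] 93 [322 255] [346 305]
skip [ 420. -517.] 95 [204 255] [228 306]
com [ 797.3 -499.6] yaw -0.751 L 188.2 widths 39.7 77.5 px [411 217] [512 305]
com [ 539. -354.] yaw 1.491 L 204.9 widths 12.7 29.3 px [279  94] [301 239]
skip [ 796. -297.] 86 [466  88] [497 153]
com [ 389.5 -319.9] yaw -1.562 L 203.5 widths 14.8 31.2 px [161  77] [197 225]
com [ 608.3 -327.5] yaw -1.507 L 203.4 widths 12.6 29.9 px [330  74] [351 222]
com [ 459.1 -320.8] yaw 1.544 L 202.6 widths 13.0 30.2 px [214  72] [238 221]
com [ 313.3 -283.2] yaw 1.574 L 176.9 widths 30.7 31.0 px [94 69] [142 202]
skip [ 812. -245.] 146 [446  59] [554  98]
top
com [ 36.1 593.8] yaw 1.671 L 215.2 widths 13.2 13.5 px [ 32 361] [106 373]
skip [ 102. -555.] 136 [450 328] [492 353]
skip [ 177. -692.] 117 [499 303] [535 325]
skip [377. 777.] 92 [  0 235] [ 22 264]
skip [ 464. -257.] 82 [351 211] [379 221]
skip [ 494. -590.] 111 [465 188] [493 220]
skip [ 547. -297.] 100 [362 182] [396 192]
skip [538. 484.] 116 [ 99 173] [124 212]
com [ 612.7 -325.4] yaw -1.502 L 185.6 widths 14.9 29.8 px [353 158] [416 169]
skip [555. 184.] 298 [163 144] [264 232]
skip [692. -76.] 120 [283 124] [320 154]
skip [ 761. -463.] 97 [422  98] [448 126]
skip [ 697. -722.] 357 [467  79] [559 196]
skip [ 812. -258.] 143 [350  74] [391 120]
skip [1013.  365.] 1224 [0 0] [407 121]
```

All four pickets are found from the wrist view, with lengths of about 204 mm and head widths of about 30 mm, matching the description. Picking the one at (539,−354), whose head already points the right way.

Emit:
{"fn": "carry_out", "kwargs": {"targets": [[[-2.1, 1.8, 4, 0, 0, 1.5, 4], [-2.1, 1.8, 8, 0, 0, 1.5, 4], [-2.1, 1.8, 12, 0, 0, 1.5, 4], [-2.1, 1.8, 16, 0, 0, 1.5, 4], [-2.1, 1.8, 20, 0, 0, 1.5, 4], [-2.1, 1.8, 24, 0, 0, 1.5, 4], [-2.1, 1.8, 27, 0, 0, 1.5, 4], [-2.1, 1.8, 29, 0, 0, 1.5, 4], [-2.1, 1.8, 30.3, 0, 0, 1.5, 4], [-2.1, 1.8, 31, 0, 0, 1.5, 4], [-2.1, 1.8, 31, 0, 0, 1.5, 4]]]}}

```text
t: 13.28
tcp_pos: [0.539, -0.354, -0.0125]
tool_rot: [0.735, 0.678, -0.0, -0.001]
force: [-0.0, -0.2, 0.3]
finger_gap: 0.468
gripper_force: 0.0
```

Emit:
{"fn": "carry_out", "kwargs": {"targets": [[[0, 0, 0, 0, 0, 0, 0], [0, 0, 0, 0, 0, 0, 0], [0, 0, 0, 0, 0, 0, 0], [0, 0, 0, 0, 0, 0, 0], [0, 0, 0, 0, 0, 0, 0], [0, 0, 0, 0, 0, 0, 0], [0, 0, 0, 0, 0, 0, 0]]], "force": 70}}

```text
t: 13.87
tcp_pos: [0.5402, -0.356, -0.0095]
tool_rot: [0.736, 0.677, 0.0, 0.002]
force: [0.1, 1.8, 7.0]
finger_gap: 0.107
gripper_force: 69.6
```

Emit:
{"fn": "carry_out", "kwargs": {"targets": [[[0, 0, -2, 0, 0, 0, 0], [0, 0, -5, 0, 0, 0, 0], [0, 0, -9, 0, 0, 0, 0], [0, 0, -13, 0, 0, 0, 0], [0, 0, -17, 0, 0, 0, 0], [0, 0, -21, 0, 0, 0, 0], [3, 0, -21.5, 0, 0, -1, 0], [7, -0.2, -21.5, 0, 0, -2, 0], [11, -0.4, -21.5, 0, 0, -3, 0], [15, -0.6, -21.5, 0, 0, -4, 0], [19, -0.8, -21.5, 0, 0, -5, 0], [23, -1, -21.5, 0, 0, -6, 0]]]}}

```text
t: 14.87
tcp_pos: [0.5472, -0.1233, 0.2034]
tool_rot: [0.699, 0.715, 0.0, -0.0]
force: [0.7, 0.3, -3.2]
finger_gap: 0.106
gripper_force: 68.7
```

```bash
python3 -c "
from h import *
s=manip.sense();print(s['tcp_pos'],s['tool_rot'],s['finger_gap'],s['gripper_force'])
print(tool_delta(J(22.7,2,200),np.pi/2+JT))"
```

```text
[ 0.54718534 -0.12334113  0.20344252] [ 6.99104302e-01  7.15019701e-01  1.94876567e-05 -3.10552144e-05] 0.1061563542606731 68.72352361679077
(array([36.21,  2.89,  0.35]), array([-0.  , -0.  , -2.43]))
```

Emit:
{"fn": "carry_out", "kwargs": {"targets": [[[4, 0.3, 0, 0, 0, -1, 0], [8, 0.6, 0, 0, 0, -2.4, 0], [12, 1, 0, 0, 0, -2.4, 0], [16, 1.3, 0, 0, 0, -2.4, 0], [20, 1.6, 0, 0, 0, -2.4, 0], [24, 2, 0, 0, 0, -2.4, 0], [28, 2.3, 0, 0, 0, -2.4, 0], [32, 2.6, 0, 0, 0, -2.4, 0], [35, 2.8, 0, 0, 0, -2.4, 0], [36.2, 2.9, 0, 0, 0, -2.4, 0], [36.2, 2.9, 0, 0, 0, -2.4, 0], [36.2, 2.9, 0, 0, 0, -2.4, 0]]]}}

```text
t: 15.87
tcp_pos: [0.5683, 0.2372, 0.203]
tool_rot: [0.683, 0.73, -0.001, 0.0]
force: [0.8, -0.2, -2.6]
finger_gap: 0.108
gripper_force: 68.7
```

```bash
python3 -c "
from h import *
s=manip.sense();print(s['tcp_pos'],s['tool_rot'],s['finger_gap'],s['gripper_force'],Ji(s['tcp_pos']))
ci,im=snap('wrist','w8.png')
for y in(47,-70):print([proj(ci,J(x,y,43)).round() for x in(75,25,-25,-75)])
print(proj(ci,J(25,105,220)))"
```

```text
[0.56826558 0.23721868 0.20300812] [ 6.83452973e-01  7.29994173e-01 -7.21243096e-04  1.44105429e-04] 0.1079581267394255 68.73196721076965 [22.8736809  -0.15418955]
[array([330., 134.]), array([278., 134.]), array([225., 134.]), array([173., 134.])]
[array([324., 244.]), array([277., 244.]), array([231., 244.]), array([184., 244.])]
[280.85295675  34.12923393]
```

View pics/w8.png

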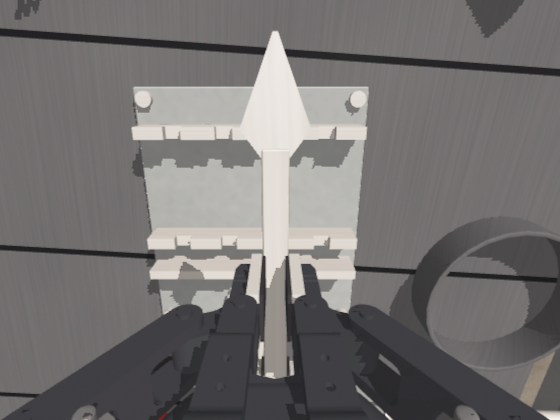

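Held picket: tip at (275,33), shaft centred on column 275, straight. The visible slots are near columns 170, 222 and 322 (far comb, row 132) and 184, 229 and 321 (near comb, row 240). Measuring both precisely.

```bash
python3 -c "
from h import *
ci=cams.camera_info('wrist');im=cv2.imread('pics/w8.png');g=cv2.cvtColor(im,cv2.COLOR_BGR2GRAY)
for r in(129,132,135,138,236,240,244,247):
    print(r,' '.join('%d:%d'%(c,g[r,c]) for c in range(130,370) if abs(int(g[r,c+1])-int(g[r,c-1]))>25))
for r in(160,190,220,240):
    print(r,' '.join('%d:%d'%(c,g[r,c]) for c in range(240,310) if abs(int(g[r,c+1])-int(g[r,c-1]))>25))
z=manip.sense()['tcp_pos'][2]+.0155+.006
print('tip',Ji(ray(ci,(275,33),z-.006)),[Ji(ray(ci,(275,r),z)) for r in(160,240)])
"
```

```text
129 130:113 131:158 132:209 161:208 162:170 164:161 165:200 213:216 214:184 216:204 230:198 232:206 332:198 333:147 334:134 335:108 336:171 337:221 365:220 366:194 367:131
132 131:136 132:191 133:218 161:215 162:186 163:145 164:145 165:185 166:220 178:197 180:203 214:196 216:205 229:198 230:147 231:162 232:201 331:198 332:147 334:133 335:121 336:180 337:220 365:219 366:187 367:114
135 131:113 132:171 133:217 162:195 163:148 165:171 166:210 177:216 178:185 180:190 181:218 214:194 216:195 217:222 228:198 229:147 231:156 232:193 233:219 329:217 330:186 331:147 334:130 335:120 336:181 337:218 365:210 366:167 367:116
138 131:113 132:141 133:193 134:218 162:206 163:168 165:155 166:185 177:179 178:139 179:139 180:178 181:216 214:200 215:156 216:173 217:205 228:181 229:140 231:146 232:189 233:220 329:181 330:141 335:134 336:193 337:220 365:201 366:149 367:116
236 148:125 149:170 150:203 176:192 177:218 263:181 264:215 328:204 355:186 356:142 357:113
240 146:138 147:192 148:220 173:214 174:182 176:164 177:204 220:203 222:192 223:220 235:197 237:213 262:198 264:214 324:197 326:184 327:145 329:134 330:193 331:220 356:210 357:163 358:114
244 146:114 147:153 148:204 174:196 175:149 176:145 177:181 178:215 188:212 189:182 190:183 191:218 220:207 221:168 222:181 223:216 232:197 233:163 236:169 237:208 262:195 264:215 323:198 324:155 329:150 330:206 356:193 357:131
247 147:137 148:189 149:217 174:204 175:164 176:127 189:116 190:157 191:206 220:211 221:177 222:127 236:143 237:194 262:193 264:214 313:193 314:136 328:117 329:158 330:208 355:217 356:185 357:115
160 253:120 254:152 255:183 262:183 263:214 288:212 289:173 290:120 300:130 301:161
190 262:167 263:208 288:199
220 263:194 264:219 288:201
240 262:198 264:214
tip [ 23.0013092  104.70242171] [array([22.94988972, 55.93873581]), array([22.90271214, 19.05727798])]
```

```bash
python3 -c "
from h import *
ci=cams.camera_info('wrist');im=cv2.imread('pics/w8.png');g=cv2.cvtColor(im,cv2.COLOR_BGR2GRAY).astype(int)
for c in(200,345):
    print(c,[(r,g[r,c],round(Ji(ray(ci,(c,r),.043))[1],1)) for r in range(80,300) if abs(g[r+1,c]-g[r-1,c])>20])
print('plate far edge pred',proj(ci,J(0,90,12)),'rail face/top',proj(ci,J(0,-100,48)),proj(ci,J(0,-109,48)),[proj(ci,J(0,y,43))[1].round(1) for y in(53,41,-64,-76)])
"
```

```text
200 [(85, np.int64(113), np.float64(89.9)), (86, np.int64(146), np.float64(89.1)), (87, np.int64(200), np.float64(88.2)), (88, np.int64(187), np.float64(87.3)), (139, np.int64(206), np.float64(41.1)), (140, np.int64(138), np.float64(40.1)), (165, np.int64(118), np.float64(15.6)), (166, np.int64(140), np.float64(14.6)), (167, np.int64(181), np.float64(13.6)), (227, np.int64(185), np.float64(-50.7)), (248, np.int64(209), np.float64(-75.2)), (249, np.int64(157), np.float64(-76.4)), (250, np.int64(116), np.float64(-77.6)), (258, np.int64(117), np.float64(-87.2)), (259, np.int64(147), np.float64(-88.5)), (260, np.int64(201), np.float64(-89.7)), (269, np.int64(190), np.float64(-100.8)), (270, np.int64(164), np.float64(-102.1)), (272, np.int64(145), np.float64(-104.6)), (279, np.int64(127), np.float64(-113.5)), (289, np.int64(117), np.float64(-126.4)), (290, np.int64(140), np.float64(-127.7)), (291, np.int64(181), np.float64(-129.0))]
345 [(85, np.int64(118), np.float64(89.8)), (86, np.int64(151), np.float64(88.9)), (87, np.int64(205), np.float64(88.0)), (88, np.int64(190), np.float64(87.2)), (100, np.int64(177), np.float64(76.7)), (101, np.int64(161), np.float64(75.8)), (102, np.int64(152), np.float64(74.9)), (103, np.int64(121), np.float64(74.0)), (105, np.int64(134), np.float64(72.3)), (106, np.int64(162), np.float64(71.4)), (108, np.int64(168), np.float64(69.6)), (139, np.int64(202), np.float64(40.9)), (140, np.int64(119), np.float64(40.0)), (155, np.int64(119), np.float64(25.4)), (156, np.int64(141), np.float64(24.5)), (157, np.int64(183), np.float64(23.5)), (249, np.int64(199), np.float64(-76.4)), (279, np.int64(201), np.float64(-113.5))]
plate far edge pred [252.50817154  85.63624718] rail face/top [254.38826475 270.66462173] [254.56592223 277.8937617 ] [np.float64(126.3), np.float64(139.0), np.float64(238.5), np.float64(248.7)]
```

Stop and comb positions along y agree to within 0.5 mm. In x the slots sit about 2 mm lower than nominal, which my target already allows for. Lowering.

Emit:
{"fn": "carry_out", "kwargs": {"targets": [[[0.25, 0, 3, 0, 0, 0, 0], [0.25, 0, 6, 0, 0, 0, 0], [0.25, 0, 9, 0, 0, 0, 0], [0.25, 0, 12, 0, 0, 0, 0], [0.25, 0, 14.5, 0, 0, 0, 0], [0.25, 0, 16, 0, 0, 0, 0], [0.25, 0, 16.5, 0, 0, 0, 0], [0.25, 0, 16.5, 0, 0, 0, 0]]]}}

```text
t: 16.58
tcp_pos: [0.568, 0.2378, 0.0369]
tool_rot: [0.685, 0.729, -0.002, -0.001]
force: [-0.1, -0.4, -3.4]
finger_gap: 0.105
gripper_force: 68.7
```

Emit:
{"fn": "carry_out", "kwargs": {"targets": [[[0, 0, 0.4, 0, 0, 0, 0], [0, 0, 0.7, 0, 0, 0, 0], [0, 0, 1, 0, 0, 0, 0], [0, 0, 1.2, 0, 0, 0, 0], [0, 0, 1.4, 0, 0, 0, 0], [0, 0, 1.4, 0, 0, 0, 0]]]}}

```text
t: 17.08
tcp_pos: [0.569, 0.24, 0.0245]
tool_rot: [0.684, 0.73, 0.0, 0.0]
force: [-0.1, -0.4, -2.4]
finger_gap: 0.11
gripper_force: 68.8
```

Emit:
{"fn": "carry_out", "kwargs": {"targets": [[[0, 0, 0.2, 0, 0, 0, 0], [0, 0, 0.2, 0, 0, 0, 0], [0, 0, 0.2, 0, 0, 0, 0]]]}}

```text
t: 17.33
tcp_pos: [0.5691, 0.2401, 0.0244]
tool_rot: [0.684, 0.73, 0.0, 0.0]
force: [-2.4, -1.6, 8.8]
finger_gap: 0.105
gripper_force: 70.1
```

```bash
python3 -c "
from h import *
s=manip.sense();print(s['tcp_pos'],s['force'],Ji(s['tcp_pos']))
ci,im=snap('wrist');cs,i2=snap('scene');u,v=proj(cs,J(25,0,40)).astype(int)
cv2.imwrite('pics/w9.png',np.hstack([im[0:300,130:430],cv2.resize(i2[v-50:v+50,u-70:u+70],(420,300),interpolation=3)]))"
```

```text
[0.56906286 0.24005843 0.02439507] [-2.37929236 -1.56097096  8.84116455] [23.85333836  2.62790779]
```

View pics/w9.png

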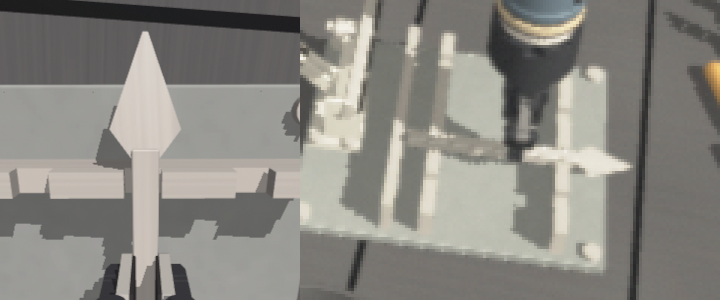

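Picket 1 is in its slot: contact at z 0.0244, just as expected for the floor. Releasing, rising and going to the next, with a fresh look on arrival.

Emit:
{"fn": "carry_out", "kwargs": {"targets": [[[0, 0, -0.2, 0, 0, 0, 3], [0, 0, -0.2, 0, 0, 0, 3], [0, 0, -0.2, 0, 0, 0, 3], [0, 0, -3, 0, 0, 0, 3], [0, 0, -7, 0, 0, 0, 3], [0, 0, -11, 0, 0, 0, 3], [0, 0, -15, 0, 0, 0, 3], [0, 0, -19, 0, 0, 0, 3], [-4, -1, -21, 0, 0, 0, 4], [-8, -2, -22, 0, 0, 0, 4], [-12, -3, -22, 0, 0, 0, 4], [-16, -4, -22, 0, 0, 0, 4]]]}}

```text
t: 18.43
tcp_pos: [0.54, 0.0803, 0.2436]
tool_rot: [0.683, 0.73, 0.001, 0.001]
force: [-0.2, -0.7, -0.2]
finger_gap: 0.466
gripper_force: 0.0
```

```bash
python3 -c "
from h import *
s=manip.sense();print(s['tcp_pos'])
print(tool_delta([.459,-.321,.26],1.544))"
```

```text
[0.5400062  0.08029862 0.24364742]
(array([-39.51, -10.72,  -1.65]), array([0.2 , 0.02, 5.32]))
```

Emit:
{"fn": "carry_out", "kwargs": {"targets": [[[-4, -1, -1.6, 0, 0, 1, 4], [-8, -2, -1.6, 0, 0, 2, 4], [-12, -3, -1.6, 0, 0, 3, 4], [-16, -4, -1.6, 0, 0, 4, 4], [-20, -5, -1.6, 0, 0, 5.3, 4], [-24, -6, -1.6, 0, 0, 5.3, 4], [-28, -7, -1.6, 0, 0, 5.3, 4], [-32, -8, -1.6, 0, 0, 5.3, 4], [-36, -9.5, -1.6, 0, 0, 5.3, 4], [-39.5, -10.7, -1.6, 0, 0, 5.3, 4], [-39.5, -10.7, -1.6, 0, 0, 5.3, 4], [-39.5, -10.7, -1.6, 0, 0, 5.3, 4]]]}}

```text
t: 19.43
tcp_pos: [0.4576, -0.3217, 0.2578]
tool_rot: [0.718, 0.696, 0.0, -0.0]
force: [0.4, 0.4, 0.1]
finger_gap: 0.47
gripper_force: 0.0
```

```bash
sed -i 's/if not 150<L<230:.*/if not 150<L<230:continue/' h.py; sed -i 's/JO=np.array.*/JO=np.array([.54543-.00115,.23589-.00007])/' h.py
python3 -c "
from h import *
s=manip.sense();print(s['tcp_pos'])
pickets(*snap('wrist'));print(tool_delta([.459,-.321,-.008],1.544))"
```

```text
[ 0.45763388 -0.3216831   0.25780741]
com [ 481.4 -607.9] yaw -1.772 L 164.4 widths 22.5 98.9 px [263 293] [329 377]
com [ 608.1 -327.4] yaw -1.508 L 202.5 widths 12.4 31.6 px [381  80] [405 239]
com [ 388.9 -320.4] yaw -1.56 L 202.1 widths 13.3 29.7 px [207  80] [237 239]
com [ 458.9 -321.6] yaw 1.544 L 204.0 widths 12.3 29.7 px [263  75] [288 237]
com [ 312.3 -282.7] yaw 1.575 L 176.5 widths 30.4 30.5 px [133  69] [178 213]
(array([-0.15,  0.13, 26.58]), array([-0.03, -0.08, -0.2 ]))
```

Emit:
{"fn": "carry_out", "kwargs": {"targets": [[[-0.1, 0.1, 4, 0, 0, 0, 4], [-0.1, 0.1, 8, 0, 0, 0, 4], [-0.1, 0.1, 12, 0, 0, 0, 4], [-0.1, 0.1, 16, 0, 0, 0, 4], [-0.1, 0.1, 20, 0, 0, 0, 4], [-0.1, 0.1, 23, 0, 0, 0, 4], [-0.1, 0.1, 25, 0, 0, 0, 4], [-0.1, 0.1, 26.2, 0, 0, 0, 4], [-0.1, 0.1, 26.7, 0, 0, 0, 4], [-0.1, 0.1, 26.7, 0, 0, 0, 4], [-0.1, 0.1, 26.7, 0, 0, 0, 4]]]}}

```text
t: 20.4
tcp_pos: [0.4603, -0.3207, -0.0078]
tool_rot: [0.717, 0.697, 0.0, 0.001]
force: [-0.1, 0.4, 0.5]
finger_gap: 0.472
gripper_force: 0.0
```

Emit:
{"fn": "carry_out", "kwargs": {"targets": [[[0, 0, 0, 0, 0, 0, 0], [0, 0, 0, 0, 0, 0, 0], [0, 0, 0, 0, 0, 0, 0], [0, 0, 0, 0, 0, 0, 0], [0, 0, 0, 0, 0, 0, 0], [0, 0, 0, 0, 0, 0, 0]]], "force": 70}}

```text
t: 20.9
tcp_pos: [0.4599, -0.3213, -0.007]
tool_rot: [0.717, 0.697, 0.0, 0.001]
force: [-1.3, -0.3, 6.0]
finger_gap: 0.103
gripper_force: 68.6
```

Emit:
{"fn": "carry_out", "kwargs": {"targets": [[[0, 0, -2, 0, 0, 0, 0], [0, 0, -5, 0, 0, 0, 0], [0, 0, -9, 0, 0, 0, 0], [0, 0, -13, 0, 0, 0, 0], [0, 0, -17, 0, 0, 0, 0], [0, 0, -21, 0, 0, 0, 0], [3, 0, -21.5, 0, 0, -1, 0], [7, 0, -21.5, 0, 0, -2, 0], [11, 0, -21.5, 0, 0, -3, 0], [15, 0, -21.5, 0, 0, -4, 0], [19, 0, -21.5, 0, 0, -5, 0], [23, 0, -21.5, 0, 0, -5.3, 0]]]}}

```text
t: 21.9
tcp_pos: [0.4649, -0.0889, 0.2066]
tool_rot: [0.684, 0.729, 0.0, 0.0]
force: [1.6, 0.1, -2.4]
finger_gap: 0.1
gripper_force: 68.9
```

```bash
python3 -c "
from h import *
print(tool_delta(J(-25,2.5,205),np.pi/2+JT))"
```

```text
Traceback (most recent call last):
  File "h.py", line 25, in J
    c,s=np.cos(JT),np.sin(JT);return np.array([JO[0]+(c*x-s*y)/1e3,JO[1]+(s*x+c*y)/1e3,z/1e3])
               ^^
NameError: name 'JT' is not defined. Did you mean: 'JO'?
```

```bash
sed -i 's/^JO=.*/&;JT=.06486/' h.py; python3 -c "
from h import *
print(tool_delta(J(-25,2.5,205),np.pi/2+JT))"
```

```text
(array([32.14,  7.49,  0.17]), array([ 0.02, -0.01, -0.06]))
```

Emit:
{"fn": "carry_out", "kwargs": {"targets": [[[4, 1, 0, 0, 0, 0, 0], [8, 2, 0, 0, 0, 0, 0], [12, 3, 0, 0, 0, 0, 0], [16, 4, 0, 0, 0, 0, 0], [20, 5, 0, 0, 0, 0, 0], [24, 6, 0, 0, 0, 0, 0], [28, 6.8, 0, 0, 0, 0, 0], [31, 7.5, 0, 0, 0, 0, 0], [32.1, 7.5, 0, 0, 0, 0, 0], [32.1, 7.5, 0, 0, 0, 0, 0], [32.1, 7.5, 0, 0, 0, 0, 0]]]}}

```text
t: 22.82
tcp_pos: [0.519, 0.2342, 0.206]
tool_rot: [0.683, 0.73, -0.001, -0.0]
force: [-1.4, -0.0, -3.1]
finger_gap: 0.099
gripper_force: 68.9
```

```bash
cat > held.py <<'E'
from h import *
s=manip.sense();ci,im=snap('wrist');g=cv2.cvtColor(im,cv2.COLOR_BGR2GRAY).astype(int)
z=s['tcp_pos'][2]+.0135
e=[];
for r in range(165,240,5):
    c=np.arange(250,300);b=c[g[r,250:300]>200]
    if len(b):e.append((r,b.min(),b.max()))
print("shaft (row,l,r)",e[::4])
b=[Ji(ray(ci,((a+d)/2,r),z+.006)) for r,a,d in e];b=np.array(b);print("shaft jig x at rows",b[::4].round(1).tolist())
col=int(np.mean([(a+d)/2 for _,a,d in e]));rows=[r for r in range(5,120) if g[r,col-1:col+2].min()>190]
print("tip row",rows[0],Ji(ray(ci,(col,rows[0]),z)).round(1),"tcp",Ji(s['tcp_pos']).round(1),s['tcp_pos'][2],"gap",s['finger_gap'])
import sys;cv2.imwrite('pics/held_%d.png'%(s['t']*100),im)
E
python3 held.py
```

```text
shaft (row,l,r) [(165, np.int64(263), np.int64(287)), (185, np.int64(264), np.int64(288)), (205, np.int64(264), np.int64(288)), (225, np.int64(264), np.int64(287))]
shaft jig x at rows [[-25.4, 54.5], [-25.0, 45.6], [-25.0, 36.4], [-25.2, 26.7]]
tip row 39 [-25.5 104. ] tcp [-25.3   0. ] 0.20603339725113826 gap 0.09941398128320761
```

Emit:
{"fn": "carry_out", "kwargs": {"targets": [[[0.3, 0, 3, 0, 0, 0, 0], [0.3, 0, 6, 0, 0, 0, 0], [0.3, 0, 9, 0, 0, 0, 0], [0.3, 0, 12, 0, 0, 0, 0], [0.3, 0, 14.5, 0, 0, 0, 0], [0.3, 0, 16, 0, 0, 0, 0], [0.3, 0, 16.5, 0, 0, 0, 0], [0.3, 0, 16.5, 0, 0, 0, 0]]]}}

```text
t: 23.53
tcp_pos: [0.519, 0.2354, 0.0402]
tool_rot: [0.685, 0.729, -0.002, -0.001]
force: [-0.3, -1.1, -2.1]
finger_gap: 0.102
gripper_force: 69.0
```

Emit:
{"fn": "carry_out", "kwargs": {"targets": [[[0, 0, 0.4, 0, 0, 0, 0], [0, 0, 0.7, 0, 0, 0, 0], [0, 0, 1, 0, 0, 0, 0], [0, 0, 1.2, 0, 0, 0, 0], [0, 0, 1.4, 0, 0, 0, 0], [0, 0, 1.4, 0, 0, 0, 0]]]}}

```text
t: 24.03
tcp_pos: [0.5216, 0.2373, 0.0322]
tool_rot: [0.684, 0.729, 0.002, 0.002]
force: [-5.2, -4.1, 21.1]
finger_gap: 0.103
gripper_force: 72.0
```

```bash
python3 -c "
from h import *
s=manip.sense();print(s['tcp_pos'],s['force'],Ji(s['tcp_pos']),s['ft_torque'])
ci,im=snap('wrist');cs,i2=snap('scene');u,v=proj(cs,J(0,0,40)).astype(int)
cv2.imwrite('pics/w10.png',np.hstack([cv2.resize(im[130:330,180:380],(400,400)),cv2.resize(i2[v-50:v+50,u-50:u+50],(400,400),interpolation=3)]))"
```

```text
[0.52161175 0.23727892 0.03217535] [-5.2250949  -4.13432255 21.08647544] [-22.5260271    2.92508783] [-0.30279566  0.71662743 -0.13304643]
```

View pics/w10.png

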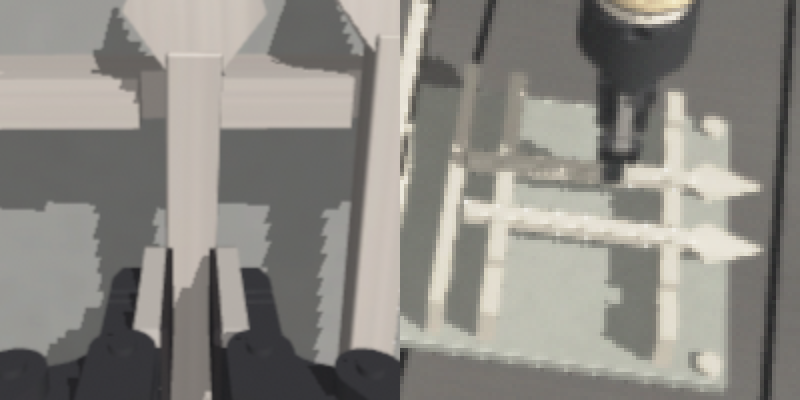

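The slot spans crop columns 138–220 while the bar sits at 168–222, so it is resting on the right tooth's edge, about 3 mm too far in +x. Lifting, shifting and reseating.

Emit:
{"fn": "carry_out", "kwargs": {"targets": [[[0, 0, -0.6, 0, 0, 0, 0], [0, 0, -1.2, 0, 0, 0, 0], [0, -0.3, -1.2, 0, 0, 0, 0], [0, -0.3, -1.2, 0, 0, 0, 0], [0, -0.3, -1.2, 0, 0, 0, 0], [0, -0.3, -0.8, 0, 0, 0, 0], [0, -0.3, -0.4, 0, 0, 0, 0], [0, -0.3, -0.2, 0, 0, 0, 0], [0, -0.3, 0, 0, 0, 0, 0], [0, -0.3, 0, 0, 0, 0, 0]]]}}

```text
t: 24.97
tcp_pos: [0.5163, 0.2371, 0.027]
tool_rot: [0.684, 0.729, -0.001, -0.0]
force: [-1.4, -0.5, 0.1]
finger_gap: 0.104
gripper_force: 69.3
```

Emit:
{"fn": "carry_out", "kwargs": {"targets": [[[0, 0, 0.2, 0, 0, 0, 0], [0, 0, 0.2, 0, 0, 0, 0], [0, 0, 0.2, 0, 0, 0, 0]]]}}

```text
t: 25.22
tcp_pos: [0.5164, 0.2371, 0.0269]
tool_rot: [0.684, 0.73, -0.0, -0.0]
force: [-3.8, -1.5, 12.0]
finger_gap: 0.103
gripper_force: 71.0
```

```bash
python3 -c "
from h import *
s=manip.sense();print(s['tcp_pos'],s['force'],Ji(s['tcp_pos']))
ci,im=snap('wrist','w11.png');g=cv2.cvtColor(im,cv2.COLOR_BGR2GRAY).astype(int)
for r in(168,180,192,200):print(r,' '.join('%d:%d'%(c,g[r,c]) for c in range(235,310) if abs(g[r,c+1]-g[r,c-1])>25))
"
```

```text
[0.51639918 0.23706599 0.02688727] [-3.76552575 -1.48336843 11.98019109] [-27.74143959   3.05045288]
168 240:156 241:127 244:117 262:131 263:173
180 258:171 259:150 260:112 262:128 263:169 264:192 287:189 288:165 289:127 297:142 298:187
192 258:181 259:149 260:102 262:127 263:167 264:191 287:191 288:165 289:112 296:105 297:150 298:186
200 262:120 263:161 264:187 287:191 288:161 289:101
```

Bar columns 263–288 lie inside the slot at 259–297, and contact is at the floor, so it is seated. Releasing, and turning the hand half a turn on the way to the reversed pickets.

Emit:
{"fn": "carry_out", "kwargs": {"targets": [[[0, 0, -0.2, 0, 0, 0, 2.5], [0, 0, -0.2, 0, 0, 0, 2.5], [0, 0, -0.2, 0, 0, 0, 2.5], [0, 0, -3, 0, 0, 0, 2.5], [0, 0, -7, 0, 0, 0, 2.5], [0, 0, -11, 0, 0, 0, 2.5], [0, 0, -15, 0, 0, 0, 2.5], [0, 0, -19, 0, 0, 7, 3], [-4, -1, -21, 0, 0, 14, 4], [-8, -2, -22, 0, 0, 21, 4], [-12, -3, -22, 0, 0, 28, 4], [-16, -4, -22, 0, 0, 35, 4]]]}}

```text
t: 26.27
tcp_pos: [0.4883, 0.0775, 0.2464]
tool_rot: [0.873, 0.488, 0.001, 0.001]
force: [0.6, 0.5, 0.5]
finger_gap: 0.463
gripper_force: 0.0
```

```bash
sed -i 's/54543-.00115/54543-.0023/' h.py; python3 -c "
from h import *
s=manip.sense();print(s['tcp_pos'],s['q'])
print(tool_delta([.389,-.32,.26],0),tool_delta([.389,-.32,.26],-1.56))"
```

```text
[0.48826077 0.07750521 0.2464066 ] [-6.89367048e-02  3.10620260e-01  1.71792091e+00 -1.66113495e-04
  1.10956231e+00  4.82013705e-01]
(array([-39.06,  12.35,  -1.38]), array([ 0.12, -0.17, 58.44])) (array([-39.06,  12.35,  -1.38]), array([-4.0000e-02, -2.7000e-01,  1.4782e+02]))
```

Emit:
{"fn": "carry_out", "kwargs": {"targets": [[[-3.5, 1.1, -1.4, 0, 0, 7, 4], [-7, 2.2, -1.4, 0, 0, 14, 4], [-10.5, 3.3, -1.4, 0, 0, 21, 4], [-14, 4.4, -1.4, 0, 0, 28, 4], [-17.5, 5.5, -1.4, 0, 0, 35, 4], [-21, 6.6, -1.4, 0, 0, 42, 4], [-24.5, 7.7, -1.4, 0, 0, 49, 4], [-28, 8.8, -1.4, 0, 0, 56, 4], [-31.5, 9.9, -1.4, 0, 0, 63, 4], [-35, 11, -1.4, 0, 0, 70, 4], [-39, 12.3, -1.4, 0, 0, 77, 4], [-39, 12.3, -1.4, 0, 0, 84, 4]]]}}

```text
t: 27.27
tcp_pos: [0.3896, -0.3266, 0.2593]
tool_rot: [0.974, -0.225, 0.001, 0.003]
force: [0.2, -0.6, 0.2]
finger_gap: 0.466
gripper_force: 0.0
```

Emit:
{"fn": "carry_out", "kwargs": {"targets": [[[0, 0, 0, 0, 0, 7, 4], [0, 0, 0, 0, 0, 14, 4], [0, 0, 0, 0, 0, 21, 4], [0, 0, 0, 0, 0, 28, 4], [0, 0, 0, 0, 0, 35, 4], [0, 0, 0, 0, 0, 42, 4], [0, 0, 0, 0, 0, 49, 4], [0, 0, 0, 0, 0, 56, 4], [0, 0, 0, 0, 0, 63, 4], [0, 0, 0, 0, 0, 63.8, 4], [0, 0, 0, 0, 0, 63.8, 4], [0, 0, 0, 0, 0, 63.8, 4]]]}}

```text
t: 28.27
tcp_pos: [0.3903, -0.3184, 0.259]
tool_rot: [0.713, -0.701, -0.0, -0.0]
force: [-0.0, -0.2, -0.1]
finger_gap: 0.469
gripper_force: 0.0
```

```bash
python3 -c "
from h import *
s=manip.sense();print(s['tcp_pos'],s['tool_rot'],s['q'])
pickets(*snap('wrist'));print(tool_delta([.389,-.3204,-.008],-1.56))"
```

```text
[ 0.39026174 -0.31844085  0.2590448 ] [ 7.13403939e-01 -7.00753028e-01 -1.15675431e-04 -1.48476856e-05] [-9.06596432e-01  3.10076113e-01  1.67754409e+00 -6.33964458e-07
  1.15420570e+00  2.21710515e+00]
com [ 311.1 -286.3] yaw 1.572 L 176.9 widths 30.6 30.8 px [321 108] [354 243]
com [ 388.9 -321.3] yaw -1.563 L 204.4 widths 12.4 30.9 px [264  71] [290 234]
com [ 608.  -328.9] yaw -1.507 L 204.6 widths 13.9 33.4 px [76 60] [121 226]
(array([ 0.2 ,  0.13, 26.71]), array([0.01, 0.01, 0.38]))
```

Emit:
{"fn": "carry_out", "kwargs": {"targets": [[[0.25, 0.1, 4, 0, 0, 0, 4], [0.25, 0.1, 8, 0, 0, 0, 4], [0.25, 0.1, 12, 0, 0, 0, 4], [0.25, 0.1, 16, 0, 0, 0, 4], [0.25, 0.1, 20, 0, 0, 0, 4], [0.25, 0.1, 23, 0, 0, 0, 4], [0.25, 0.1, 25, 0, 0, 0, 4], [0.25, 0.1, 26.2, 0, 0, 0, 4], [0.25, 0.1, 26.8, 0, 0, 0, 4], [0.25, 0.1, 26.8, 0, 0, 0, 4], [0.25, 0.1, 26.8, 0, 0, 0, 4]]]}}

```text
t: 29.23
tcp_pos: [0.3896, -0.3213, -0.0085]
tool_rot: [0.713, -0.701, 0.0, 0.0]
force: [0.2, 0.4, 0.4]
finger_gap: 0.469
gripper_force: 0.0
```

Emit:
{"fn": "carry_out", "kwargs": {"targets": [[[0, 0, 0, 0, 0, 0, 0], [0, 0, 0, 0, 0, 0, 0], [0, 0, 0, 0, 0, 0, 0], [0, 0, 0, 0, 0, 0, 0], [0, 0, 0, 0, 0, 0, 0], [0, 0, 0, 0, 0, 0, 0]]], "force": 70}}

```text
t: 29.73
tcp_pos: [0.3898, -0.3215, -0.0074]
tool_rot: [0.713, -0.702, 0.001, 0.0]
force: [-0.6, 1.2, 5.9]
finger_gap: 0.101
gripper_force: 68.7
```

Emit:
{"fn": "carry_out", "kwargs": {"targets": [[[0, 0, -2, 0, 0, 0, 0], [0, 0, -5, 0, 0, 0, 0], [0, 0, -9, 0, 0, 0, 0], [0, 0, -13, 0, 0, 0, 0], [0, 0, -17, 0, 0, 0, 0], [0, 0, -21, 0, 0, 0, 0], [0, 0, -21.5, 0, 0, 0, 0], [0, 0, -21.5, 0, 0, 0, 0]]]}}

```text
t: 30.4
tcp_pos: [0.3905, -0.3223, 0.2095]
tool_rot: [0.713, -0.702, 0.004, 0.001]
force: [-0.0, -0.1, -2.8]
finger_gap: 0.105
gripper_force: 68.9
```

```bash
python3 -c "
from h import *
s=manip.sense();print(s['tcp_pos'],s['q'])
print(tool_delta(J(-75,2.5,205),np.pi/2+JT))"
```

```text
[ 0.39053175 -0.32229463  0.20951595] [-9.10993759e-01  3.74062848e-01  1.73883658e+00  3.87538330e-05
  1.02067604e+00  2.21483192e+00]
(array([-55.45,  -8.63,   0.14]), array([ -0.58,   0.41, 177.18]))
```

Emit:
{"fn": "carry_out", "kwargs": {"targets": [[[-4, -0.6, 0, 0, 0, -7, 0], [-8, -1.2, 0, 0, 0, -14, 0], [-12, -1.9, 0, 0, 0, -21, 0], [-16, -2.5, 0, 0, 0, -28, 0], [-20, -3.1, 0, 0, 0, -35, 0], [-24, -3.7, 0, 0, 0, -42, 0], [-28, -4.4, 0, 0, 0, -49, 0], [-32, -5, 0, 0, 0, -56, 0], [-36, -5.6, 0, 0, 0, -63, 0], [-40, -6.2, 0, 0, 0, -70, 0], [-44, -6.8, 0, 0, 0, -77, 0], [-48, -7.5, 0, 0, 0, -84, 0]]]}}

```text
t: 31.4
tcp_pos: [0.4545, 0.162, 0.204]
tool_rot: [0.999, -0.042, -0.003, 0.0]
force: [1.8, -0.3, -2.2]
finger_gap: 0.104
gripper_force: 68.9
```

```bash
python3 -c "
from h import *
s=manip.sense();print(s['tcp_pos'],s['q'],s['finger_gap'])
print(tool_delta(J(-75,2.5,205),np.pi/2+JT))"
```

```text
[0.45452689 0.16198245 0.20397326] [ 1.10326228e-01  3.56205759e-01  1.79089946e+00 -1.78670046e-04
  9.99949694e-01  1.76424369e+00] 0.10435186368623271
(array([ 0.76, -7.24, -0.12]), array([ -0.21,   0.29, -98.47]))
```

Emit:
{"fn": "carry_out", "kwargs": {"targets": [[[0.7, -4, 0, 0, 0, -7, 0], [0.7, -7.2, 0, 0, 0, -14, 0], [0.7, -7.2, 0, 0, 0, -21, 0], [0.7, -7.2, 0, 0, 0, -28, 0], [0.7, -7.2, 0, 0, 0, -35, 0], [0.7, -7.2, 0, 0, 0, -42, 0], [0.7, -7.2, 0, 0, 0, -49, 0], [0.7, -7.2, 0, 0, 0, -56, 0], [0.7, -7.2, 0, 0, 0, -63, 0], [0.7, -7.2, 0, 0, 0, -70, 0], [0.7, -7.2, 0, 0, 0, -77, 0], [0.7, -7.2, 0, 0, 0, -84, 0]]]}}

```text
t: 32.4
tcp_pos: [0.4682, 0.2307, 0.2035]
tool_rot: [0.77, 0.638, -0.003, -0.001]
force: [-0.0, -0.8, -2.3]
finger_gap: 0.103
gripper_force: 69.0
```

```bash
python3 -c "
from h import *
print(tool_delta(J(-75,2.5,205),np.pi/2+JT))"
```

```text
(array([ 0.27, -0.06, -0.15]), array([ -0.32,   0.1 , -14.49]))
```

Emit:
{"fn": "carry_out", "kwargs": {"targets": [[[0.2, -0.1, 0, 0, 0, -7, 0], [0.2, -0.1, 0, 0, 0, -14.5, 0], [0.2, -0.1, 0, 0, 0, -14.5, 0], [0.2, -0.1, 0, 0, 0, -14.5, 0], [0.2, -0.1, 0, 0, 0, -14.5, 0], [0.2, -0.1, 0, 0, 0, -14.5, 0], [0.2, -0.1, 0, 0, 0, -14.5, 0]]]}}

```text
t: 32.98
tcp_pos: [0.4695, 0.2333, 0.2059]
tool_rot: [0.686, 0.727, -0.0, -0.0]
force: [-0.1, -0.5, -2.0]
finger_gap: 0.103
gripper_force: 69.0
```

```bash
python3 held.py; python3 -c "
from h import *
print(tool_delta(J(-75,2.5,205),np.pi/2+JT))
import glob,os
f=max(glob.glob('pics/held_*'),key=os.path.getmtime);im=cv2.imread(f);g=cv2.cvtColor(im,cv2.COLOR_BGR2GRAY).astype(int);ci=cams.camera_info('wrist')
print([proj(ci,J(-75+d,y,43)).round(1) for y in(41,-76) for d in(-8.5,8.5)])
for r in(247,250):print(r,' '.join('%d:%d'%(c,g[r,c]) for c in range(235,400) if abs(g[r,c+1]-g[r,c-1])>25))
"
```

```text
shaft (row,l,r) [(165, np.int64(263), np.int64(287)), (185, np.int64(263), np.int64(288)), (205, np.int64(264), np.int64(288)), (225, np.int64(264), np.int64(287))]
shaft jig x at rows [[-73.3, 56.7], [-73.2, 47.8], [-73.0, 38.6], [-73.3, 28.9]]
tip row 36 [-73.  107.3] tcp [-73.7   2.3] 0.20587007918328987 gap 0.10331769713350598
(array([ 0.02, -0.15,  0.1 ]), array([-0.02,  0.  , -0.39]))
[array([264.8, 142.3]), array([282.3, 142.2]), array([266.7, 250.4]), array([282.3, 250.3])]
247 237:88 239:113 240:169 241:216 262:194 264:208 311:211 312:185 314:172 315:218 324:196 325:137 326:118 327:111 328:166 329:215 358:197 359:142 360:107 362:119 363:182 364:219 372:218 373:186 374:170 375:215
250 237:84 238:103 239:113 240:159 241:200 263:163 264:207 286:216 287:192 288:155 311:148 312:124 313:115 314:177 315:219 324:193 325:130 361:102 362:137 363:193 372:216 373:182 374:119
```

Emit:
{"fn": "carry_out", "kwargs": {"targets": [[[0, -0.15, 3, 0, 0, -0.4, 0], [0, -0.15, 6, 0, 0, -0.4, 0], [0, -0.15, 9, 0, 0, -0.4, 0], [0, -0.15, 12, 0, 0, -0.4, 0], [0, -0.15, 14.5, 0, 0, -0.4, 0], [0, -0.15, 16, 0, 0, -0.4, 0], [0, -0.15, 16, 0, 0, -0.4, 0], [0, -0.15, 16, 0, 0, -0.4, 0], [0, -0.15, 16, 0, 0, -0.4, 0], [0, -0.15, 16, 0, 0, -0.4, 0]]]}}

```text
t: 33.87
tcp_pos: [0.4695, 0.2337, 0.0477]
tool_rot: [0.683, 0.73, 0.001, 0.001]
force: [-0.1, 1.0, -0.6]
finger_gap: 0.103
gripper_force: 69.0
```

```bash
cat > near.py <<'E'
from h import *
s=manip.sense();print(s['tcp_pos'],s['force'],Ji(s['tcp_pos']))
ci,im=snap('wrist');g=cv2.cvtColor(im,cv2.COLOR_BGR2GRAY).astype(int)
for r in range(160,212,6):print(r,' '.join('%d:%d'%(c,g[r,c]) for c in range(235,315) if abs(g[r,c+1]-g[r,c-1])>25))
E
python3 near.py
```

```text
[0.46948846 0.23366461 0.04765124] [-0.06356383  1.04083135 -0.64603839] [-73.62640115   2.62218821]
160 262:159 263:202
166 262:157 263:200
172 262:153 263:198 288:190 290:214
178 262:148 263:196 288:188 290:210
184 261:113 262:142 263:194 288:200
190 262:139 263:191 264:215 287:214 288:183 289:115
196 262:138 263:190 264:214 287:213 288:181 289:115
202 262:139 263:187 264:213 287:213 288:180 289:114
208 262:135 263:183 264:211 287:211 288:179 289:115
```

Emit:
{"fn": "carry_out", "kwargs": {"targets": [[[0, -0.15, 0.3, 0, 0, 0, 0], [0, -0.15, 0.6, 0, 0, 0, 0], [0, -0.15, 0.8, 0, 0, 0, 0], [0, -0.15, 0.9, 0, 0, 0, 0], [0, -0.15, 0.9, 0, 0, 0, 0], [0, -0.15, 0.9, 0, 0, 0, 0]]]}}

```text
t: 34.42
tcp_pos: [0.4667, 0.2332, 0.0371]
tool_rot: [0.683, 0.73, -0.0, -0.0]
force: [-0.0, 0.1, -2.8]
finger_gap: 0.098
gripper_force: 69.0
```

```bash
python3 near.py
```

```text
[0.4666773  0.23320382 0.03711569] [-0.03576184  0.07104597 -2.83646849] [-76.46150894   2.34456204]
160 261:125 262:162 263:203 288:201
166 238:202 239:169 240:131 261:122 262:158 263:201 293:211 294:190 296:170 297:209
172 240:213 241:187 242:138 261:113 262:154 263:200 287:213 288:188 289:144 295:122 296:173 297:214
178 248:188 249:138 262:149 263:197 287:213 288:186 289:142 295:137 296:185 297:214
184 246:206 247:174 248:138 262:148 263:195 288:191 289:138 295:131 296:182 297:211
190 249:156 250:129 262:140 263:192 264:216 287:215 288:183 289:115 295:133 296:162
196 262:140 263:191 264:215 287:214 288:182 289:115
202 262:139 263:188 264:214 287:214 288:181 289:114
208 262:136 263:185 264:213 287:212 288:179 289:115
```

Emit:
{"fn": "carry_out", "kwargs": {"targets": [[[0, 0.1, 0, 0, 0, 0, 0], [0, 0.1, 0.3, 0, 0, 0, 0], [0, 0.1, 0.6, 0, 0, 0, 0], [0, 0.1, 0.8, 0, 0, 0, 0], [0, 0.1, 1, 0, 0, 0, 0], [0, 0.1, 1.1, 0, 0, 0, 0], [0, 0.1, 1.1, 0, 0, 0, 0]]]}}

```text
t: 35.05
tcp_pos: [0.4676, 0.2332, 0.0266]
tool_rot: [0.683, 0.73, -0.0, -0.0]
force: [-0.8, -0.4, 1.7]
finger_gap: 0.102
gripper_force: 69.6
```

```bash
python3 near.py
```

```text
[0.46756128 0.23322487 0.0266319 ] [-0.75194263 -0.41349282  1.66431104] [-75.57802578   2.30828217]
160 261:124 262:161 263:201
166 236:173 237:142 246:130 261:124 262:156 263:199 288:194
172 256:213 257:178 258:118 262:154 263:197 292:208 293:176 294:124 295:145 296:199
178 256:209 257:174 258:111 259:132 262:148 263:195 287:211 288:184 289:140 295:160 296:210
184 256:211 257:182 258:126 262:147 263:193 288:189 289:137 294:116 295:161 296:211
190 256:210 257:180 258:122 262:144 263:191 287:213 288:186 289:133 294:126 295:169 296:209
196 257:176 258:138 262:138 263:190 287:211 288:180 289:113 294:120 295:160 296:191
202 262:139 263:187 264:212 287:212 288:179 289:112
208 262:136 263:184 264:211 287:209 288:178 289:113
```

Seated: slot at columns 257–295, bar at 263–288, floor contact. Releasing and heading for the last picket.

Emit:
{"fn": "carry_out", "kwargs": {"targets": [[[0, 0, -0.1, 0, 0, 0, 2.5], [0, 0, -0.1, 0, 0, 0, 2.5], [0, 0, -0.1, 0, 0, 0, 2.5], [0, 0, -3, 0, 0, 0, 2.5], [0, 0, -7, 0, 0, 0, 2.5], [0, 0, -11, 0, 0, 0, 2.5], [0, 0, -15, 0, 0, 0, 2.5], [0, 0, -19, 0, 0, 7, 3], [-4, 0, -21, 0, 0, 14, 4], [-8, 1, -22, 0, 0, 21, 4], [-12, 1, -22, 0, 0, 28, 4], [-16, 2, -22, 0, 0, 35, 4]]]}}

```text
t: 36.1
tcp_pos: [0.4971, 0.0751, 0.2476]
tool_rot: [0.872, 0.489, 0.001, 0.0]
force: [0.1, 0.2, -0.3]
finger_gap: 0.466
gripper_force: 0.0
```

```bash
python3 -c "
from h import *
s=manip.sense();print(s['tcp_pos'],s['q'])
print(tool_delta([.608,-.328,.26],0),tool_delta([.608,-.328,.26],-1.507))"
```

```text
[0.49711548 0.07507445 0.24757647] [-7.26957479e-02  3.21822489e-01  1.69607182e+00 -6.21121055e-05
  1.12209425e+00  4.76489527e-01]
(array([-28.59,  30.5 ,  -1.22]), array([ 0.06, -0.08, 58.54])) (array([-28.59,  30.5 ,  -1.22]), array([-2.0000e-02, -1.2000e-01,  1.4488e+02]))
```

Emit:
{"fn": "carry_out", "kwargs": {"targets": [[[-2.4, 2.5, -1.2, 0, 0, 7, 4], [-4.8, 5.1, -1.2, 0, 0, 14, 4], [-7.2, 7.6, -1.2, 0, 0, 21, 4], [-9.6, 10.2, -1.2, 0, 0, 28, 4], [-12, 12.7, -1.2, 0, 0, 35, 4], [-14.4, 15.2, -1.2, 0, 0, 42, 4], [-16.8, 17.8, -1.2, 0, 0, 49, 4], [-19.2, 20.3, -1.2, 0, 0, 56, 4], [-21.6, 22.9, -1.2, 0, 0, 63, 4], [-24, 25.4, -1.2, 0, 0, 70, 4], [-26.4, 28, -1.2, 0, 0, 77, 4], [-28.6, 30.5, -1.2, 0, 0, 84, 4]]]}}

```text
t: 37.1
tcp_pos: [0.6104, -0.3284, 0.2578]
tool_rot: [0.975, -0.222, -0.0, -0.0]
force: [0.1, -0.6, 0.2]
finger_gap: 0.468
gripper_force: 0.0
```

Emit:
{"fn": "carry_out", "kwargs": {"targets": [[[0, 0, 0, 0, 0, 7, 4], [0, 0, 0, 0, 0, 14, 4], [0, 0, 0, 0, 0, 21, 4], [0, 0, 0, 0, 0, 28, 4], [0, 0, 0, 0, 0, 35, 4], [0, 0, 0, 0, 0, 42, 4], [0, 0, 0, 0, 0, 49, 4], [0, 0, 0, 0, 0, 56, 4], [0, 0, 0, 0, 0, 60.8, 4], [0, 0, 0, 0, 0, 60.8, 4], [0, 0, 0, 0, 0, 60.8, 4], [0, 0, 0, 0, 0, 60.8, 4]]]}}

```text
t: 38.1
tcp_pos: [0.6103, -0.3264, 0.258]
tool_rot: [0.732, -0.681, -0.0, 0.0]
force: [0.3, -0.1, 0.7]
finger_gap: 0.472
gripper_force: 0.0
```

```bash
python3 -c "
from h import *
s=manip.sense();print(s['tcp_pos'],s['tool_rot'],s['q'])
pickets(*snap('wrist'));print(tool_delta([.608,-.329,-.0085],-1.507))"
```

```text
[ 0.61034467 -0.32636191  0.25799947] [ 7.31876509e-01 -6.81437255e-01 -2.07218059e-04  1.36241433e-05] [-6.52112281e-01  5.84723763e-01  1.19904138e+00  1.35768480e-05
  1.35824263e+00  2.41813050e+00]
com [ 316.1 -286.4] yaw 1.572 L 177.0 widths 32.6 32.8 px [470 131] [532 261]
com [ 609.2 -328.3] yaw -1.507 L 204.3 widths 12.3 29.7 px [264  72] [289 235]
(array([ 0.25,  0.25, 26.66]), array([0.01, 0.01, 0.41]))
```

Emit:
{"fn": "carry_out", "kwargs": {"targets": [[[0.2, 0.1, 4, 0, 0, 0.4, 4], [0.2, 0.1, 8, 0, 0, 0.4, 4], [0.2, 0.1, 12, 0, 0, 0.4, 4], [0.2, 0.1, 16, 0, 0, 0.4, 4], [0.2, 0.1, 20, 0, 0, 0.4, 4], [0.2, 0.1, 23, 0, 0, 0.4, 4], [0.2, 0.1, 25, 0, 0, 0.4, 4], [0.2, 0.1, 26.2, 0, 0, 0.4, 4], [0.2, 0.1, 26.7, 0, 0, 0.4, 4], [0.2, 0.1, 26.7, 0, 0, 0.4, 4], [0.2, 0.1, 26.7, 0, 0, 0.4, 4]]]}}

```text
t: 39.07
tcp_pos: [0.6105, -0.3292, -0.0075]
tool_rot: [0.729, -0.685, 0.001, -0.0]
force: [-0.3, -0.6, -0.1]
finger_gap: 0.471
gripper_force: 0.0
```

Emit:
{"fn": "carry_out", "kwargs": {"targets": [[[0, 0, 0, 0, 0, 0, 0], [0, 0, 0, 0, 0, 0, 0], [0, 0, 0, 0, 0, 0, 0], [0, 0, 0, 0, 0, 0, 0], [0, 0, 0, 0, 0, 0, 0], [0, 0, 0, 0, 0, 0, 0]]], "force": 70}}

```text
t: 39.57
tcp_pos: [0.6103, -0.3293, -0.0065]
tool_rot: [0.729, -0.685, 0.001, 0.0]
force: [-1.3, 1.1, 6.1]
finger_gap: 0.097
gripper_force: 68.6
```

Emit:
{"fn": "carry_out", "kwargs": {"targets": [[[0, 0, -2, 0, 0, 0, 0], [0, 0, -5, 0, 0, 0, 0], [0, 0, -9, 0, 0, 0, 0], [0, 0, -13, 0, 0, 0, 0], [0, 0, -17, 0, 0, 0, 0], [0, 0, -21, 0, 0, 0, 0], [0, 0, -21.5, 0, 0, 0, 0], [0, 0, -21.5, 0, 0, 0, 0]]]}}

```text
t: 40.23
tcp_pos: [0.6114, -0.3297, 0.2105]
tool_rot: [0.729, -0.685, 0.004, -0.0]
force: [-0.1, 0.3, -3.0]
finger_gap: 0.1
gripper_force: 68.7
```

```bash
python3 -c "
from h import *
s=manip.sense();print(s['tcp_pos'],s['q'])
print(tool_delta(J(75,2.5,205),np.pi/2+JT))"
```

```text
[ 0.61140056 -0.32968751  0.21049705] [-6.55091719e-01  6.26252610e-01  1.25388385e+00  1.52409888e-04
  1.25285458e+00  2.42379185e+00]
(array([-57.14,  -4.22,   0.26]), array([ -0.5 ,   0.59, 179.87]))
```

Emit:
{"fn": "carry_out", "kwargs": {"targets": [[[-4, -0.3, 0, 0, 0, -7, 0], [-8, -0.6, 0, 0, 0, -14, 0], [-12, -0.9, 0, 0, 0, -21, 0], [-16, -1.2, 0, 0, 0, -28, 0], [-20, -1.5, 0, 0, 0, -35, 0], [-24, -1.8, 0, 0, 0, -42, 0], [-28, -2.1, 0, 0, 0, -49, 0], [-32, -2.4, 0, 0, 0, -56, 0], [-36, -2.7, 0, 0, 0, -63, 0], [-40, -3, 0, 0, 0, -70, 0], [-44, -3.3, 0, 0, 0, -77, 0], [-48, -3.6, 0, 0, 0, -84, 0]]]}}

```text
t: 41.23
tcp_pos: [0.6129, 0.1546, 0.2028]
tool_rot: [1.0, -0.018, -0.003, 0.0]
force: [0.6, -0.5, -3.3]
finger_gap: 0.098
gripper_force: 68.7
```

```bash
python3 -c "
from h import *
s=manip.sense();print(s['tcp_pos'],s['finger_gap'])
print(tool_delta(J(75,2.5,205),np.pi/2+JT))"
```

```text
[0.61286984 0.15460412 0.20277482] 0.09755338470066971
(array([ 0.17, -8.87, -0.23]), array([ -0.29,   0.32, -95.79]))
```

Emit:
{"fn": "carry_out", "kwargs": {"targets": [[[0.2, -4, 0, 0, 0, -7, 0], [0.2, -8, 0, 0, 0, -14, 0], [0.2, -8.7, 0, 0, 0, -21, 0], [0.2, -8.7, 0, 0, 0, -28, 0], [0.2, -8.7, 0, 0, 0, -35, 0], [0.2, -8.7, 0, 0, 0, -42, 0], [0.2, -8.7, 0, 0, 0, -49, 0], [0.2, -8.7, 0, 0, 0, -56, 0], [0.2, -8.7, 0, 0, 0, -63, 0], [0.2, -8.7, 0, 0, 0, -70, 0], [0.2, -8.7, 0, 0, 0, -77, 0], [0.2, -8.7, 0, 0, 0, -84, 0]]]}}

```text
t: 42.23
tcp_pos: [0.6188, 0.2392, 0.2024]
tool_rot: [0.755, 0.656, -0.003, -0.002]
force: [0.4, 0.5, -3.9]
finger_gap: 0.101
gripper_force: 68.8
```

Emit:
{"fn": "carry_out", "kwargs": {"targets": [[[0, 0, 0, 0, 0, -7, 0], [0, 0, 0, 0, 0, -11.8, 0], [0, 0, 0, 0, 0, -11.8, 0], [0, 0, 0, 0, 0, -11.8, 0], [0, 0, 0, 0, 0, -11.8, 0], [0, 0, 0, 0, 0, -11.8, 0], [0, 0, 0, 0, 0, -11.8, 0]]]}}

```text
t: 42.82
tcp_pos: [0.6209, 0.2396, 0.2057]
tool_rot: [0.686, 0.727, -0.0, -0.0]
force: [-0.0, -0.0, -2.5]
finger_gap: 0.098
gripper_force: 68.8
```

```bash
python3 held.py; python3 -c "
from h import *
print(tool_delta(J(75,2.5,205),np.pi/2+JT))"
```

```text
shaft (row,l,r) [(165, np.int64(263), np.int64(287)), (185, np.int64(263), np.int64(287)), (205, np.int64(264), np.int64(287)), (225, np.int64(264), np.int64(286))]
shaft jig x at rows [[78.2, 53.1], [78.1, 44.3], [78.3, 35.0], [78.0, 25.4]]
tip row 37 [ 78.5 103.4] tcp [77.9 -1.3] 0.20571283270749263 gap 0.09811948576173307
(array([ 0.38, -0.3 ,  0.1 ]), array([-0.02,  0.  , -0.37]))
```

Emit:
{"fn": "carry_out", "kwargs": {"targets": [[[0.4, -0.3, 3, 0, 0, -0.4, 0], [0.4, -0.3, 6, 0, 0, -0.4, 0], [0.4, -0.3, 9, 0, 0, -0.4, 0], [0.4, -0.3, 12, 0, 0, -0.4, 0], [0.4, -0.3, 14.5, 0, 0, -0.4, 0], [0.4, -0.3, 16, 0, 0, -0.4, 0], [0.4, -0.3, 16.8, 0, 0, -0.4, 0], [0.4, -0.3, 16.8, 0, 0, -0.4, 0], [0.4, -0.3, 16.8, 0, 0, -0.4, 0], [0.4, -0.3, 16.8, 0, 0, -0.4, 0]]]}}

```text
t: 43.7
tcp_pos: [0.6195, 0.2438, 0.0399]
tool_rot: [0.683, 0.73, 0.001, 0.001]
force: [0.6, -0.5, -3.3]
finger_gap: 0.099
gripper_force: 68.8
```

```bash
python3 near.py
```

```text
[0.61945704 0.24379247 0.03988364] [ 0.58815042 -0.52872284 -3.2561717 ] [76.68328575  3.00860222]
160 260:129 261:149 262:165 263:198 288:194
166 238:154 262:160 263:198 287:208 288:175 289:159 290:206
172 236:187 237:157 240:148 262:154 263:195 287:207 288:173 289:157 290:205
178 239:188 240:158 256:129 262:152 263:193 287:207 288:180 289:168 290:207
184 242:186 243:157 262:145 263:192 287:206 288:177 289:165 290:204
190 261:110 262:140 263:190 287:204 288:172 289:112
196 262:136 263:187 287:203 288:168 289:113
202 262:135 263:184 264:208 287:199 288:164 289:112
208 262:133 263:181 264:207 287:195 288:155 289:111
```

Emit:
{"fn": "carry_out", "kwargs": {"targets": [[[0, -0.17, 0, 0, 0, 0, 0], [0, -0.17, 0, 0, 0, 0, 0], [0, -0.17, 0, 0, 0, 0, 0], [0, -0.17, 0.2, 0, 0, 0, 0], [0, -0.17, 0.2, 0, 0, 0, 0]]]}}

```text
t: 44.17
tcp_pos: [0.6162, 0.2433, 0.0362]
tool_rot: [0.683, 0.73, -0.0, -0.0]
force: [0.4, -0.2, -4.0]
finger_gap: 0.099
gripper_force: 68.8
```

```bash
python3 near.py
```

```text
[0.61618227 0.24330118 0.03619654] [ 0.44176993 -0.16028274 -3.97872655] [73.38355094  2.73059854]
160 260:128 261:148 262:164 263:196 288:191
166 239:173 240:135 261:120 262:159 263:196 294:208 295:177 297:187
172 243:180 244:133 261:122 262:154 263:194 288:197 289:165 290:134 296:138 297:192
178 244:207 245:180 246:133 262:146 263:192 287:205 288:178 289:129 296:157 297:207
184 247:204 248:177 249:132 262:141 263:190 287:205 288:176 289:128 296:153 297:203
190 250:195 251:166 252:131 262:139 263:188 287:202 288:169 289:111 295:121 296:166 297:200
196 261:107 262:136 263:186 287:200 288:167 289:112
202 262:134 263:183 264:207 287:197 288:162 289:111
208 262:132 263:181 264:206 287:188 288:145 289:110
```

Emit:
{"fn": "carry_out", "kwargs": {"targets": [[[0, 0.1, 0, 0, 0, 0, 0], [0, 0.1, 0.3, 0, 0, 0, 0], [0, 0.1, 0.6, 0, 0, 0, 0], [0, 0.1, 0.8, 0, 0, 0, 0], [0, 0.1, 1, 0, 0, 0, 0], [0, 0.1, 1.1, 0, 0, 0, 0], [0, 0.1, 1.1, 0, 0, 0, 0]]]}}

```text
t: 44.8
tcp_pos: [0.6171, 0.2433, 0.0274]
tool_rot: [0.683, 0.73, -0.0, -0.0]
force: [-4.3, -0.8, 10.1]
finger_gap: 0.097
gripper_force: 70.7
```

```bash
python3 near.py
```

```text
[0.61710213 0.24334405 0.02737782] [-4.29109713 -0.80311867 10.07063087] [74.30425494  2.71375932]
160 260:128 261:148 262:164 263:196 288:190
166 237:183 238:157 239:106 261:127 262:160 263:196
172 257:191 258:150 262:155 263:194 288:196 289:164 290:133 292:133 293:161 294:161 296:177 297:206
178 256:201 257:173 258:116 262:151 263:191 287:204 288:177 289:129 295:136 296:187
184 257:189 258:145 262:148 263:190 287:203 288:174 289:127 295:138 296:188
190 257:195 258:157 259:115 262:142 263:188 287:201 288:173 289:130 294:110 295:153 296:201
196 256:162 257:126 261:107 262:136 263:185 287:199 288:166 289:111 294:109 295:147 296:184
202 262:134 263:183 264:207 287:195 288:160 289:111
208 262:132 263:182 264:206 287:187 288:144 289:110
```

Seated. Releasing and rising over the jig centre to check all four.

Emit:
{"fn": "carry_out", "kwargs": {"targets": [[[0, 0, -0.1, 0, 0, 0, 2.5], [0, 0, -0.1, 0, 0, 0, 2.5], [0, 0, -0.1, 0, 0, 0, 2.5], [0, 0, -3, 0, 0, 0, 2.5], [0, 0, -7, 0, 0, 0, 2.5], [0, 0, -11, 0, 0, 0, 2.5], [0, 0, -15, 0, 0, 0, 2.5], [-4, -3, -19, 0, 0, 0, 1], [-8, -6, -21, 0, 0, 0, 0], [-8, -7.5, -22, 0, 0, 0, 0], [-8, -7.5, -22, 0, 0, 0, 0], [-8, -7.5, -22, 0, 0, 0, 0]]]}}

```text
t: 45.85
tcp_pos: [0.5473, 0.1576, 0.2473]
tool_rot: [0.684, 0.729, 0.001, 0.001]
force: [0.4, -0.4, 0.2]
finger_gap: -0.001
gripper_force: 0.0
```

```bash
cat > seat.py <<'E'
from h import *
s=manip.sense();print(s['tcp_pos'],Ji(s['tcp_pos']).round(1))
ci,im=snap('wrist','w12_%d.png'%(s['t']*100));g=cv2.cvtColor(im,cv2.COLOR_BGR2GRAY).astype(int)
for x in(-75,-25,25,75):
    # bar centre column at y=+20 and -40; butt row, tip row by profile along slot
    o=[]
    for y in(25,-20):
        u,v=proj(ci,J(x,y,46));u=int(round(u));v=int(round(v));seg=g[v,u-12:u+13];b=np.nonzero(seg>seg.max()-45)[0]+u-12
        o.append((Ji(ray(ci,((b.min()+b.max())/2,v),.046))[0].round(1),len(b)))
    prof=[(y,int(g[tuple(np.round(proj(ci,J(x+(o[0][0]-x),y,z))[::-1]).astype(int))])) for y,z in[(t,40) for t in range(96,114,2)]]
    pb=[(y,int(g[tuple(np.round(proj(ci,J(o[1][0],y,46))[::-1]).astype(int))])) for y in range(-84,-110,-2)]
    print(x,o,"tip",prof,"butt",pb)
E
python3 seat.py
```

```text
[0.54733991 0.15761827 0.24727592] [ -0.9 -78.3]
-75 [(np.float64(-75.0), 11), (np.float64(-71.4), 16)] tip [(96, 56), (98, 52), (100, 50), (102, 53), (104, 62), (106, 69), (108, 69), (110, 61), (112, 55)] butt [(-84, 230), (-86, 230), (-88, 232), (-90, 230), (-92, 230), (-94, 230), (-96, 229), (-98, 185), (-100, 222), (-102, 230), (-104, 230), (-106, 230), (-108, 230)]
-25 [(np.float64(-26.5), 12), (np.float64(-21.8), 18)] tip [(96, 57), (98, 58), (100, 58), (102, 61), (104, 65), (106, 67), (108, 69), (110, 69), (112, 69)] butt [(-84, 231), (-86, 231), (-88, 232), (-90, 233), (-92, 233), (-94, 233), (-96, 233), (-98, 171), (-100, 226), (-102, 232), (-104, 231), (-106, 232), (-108, 232)]
25 [(np.float64(25.7), 12), (np.float64(29.5), 17)] tip [(96, 43), (98, 44), (100, 45), (102, 48), (104, 58), (106, 62), (108, 67), (110, 69), (112, 69)] butt [(-84, 230), (-86, 230), (-88, 230), (-90, 230), (-92, 230), (-94, 225), (-96, 207), (-98, 184), (-100, 226), (-102, 232), (-104, 232), (-106, 232), (-108, 232)]
75 [(np.float64(73.8), 12), (np.float64(75.4), 22)] tip [(96, 57), (98, 53), (100, 47), (102, 57), (104, 63), (106, 67), (108, 69), (110, 69), (112, 68)] butt [(-84, 231), (-86, 231), (-88, 231), (-90, 231), (-92, 230), (-94, 230), (-96, 224), (-98, 157), (-100, 228), (-102, 231), (-104, 231), (-106, 231), (-108, 230)]
```

```bash
ls pics/w12*; cp pics/w12_*.png pics/v12.png
```

```text
pics/w12_4585.png
```

View pics/v12.png

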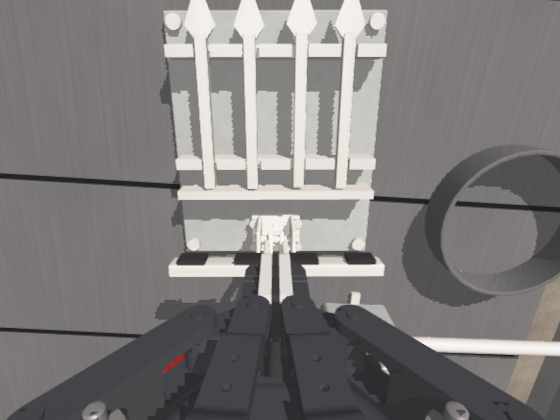

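All four pickets lie in their slots, heads at row ~20 (away from the clamp) and butts at the stop rail (row ~188, measured y ≈ −98). Now going round behind the handle to lock the clamp.

Emit:
{"fn": "carry_out", "kwargs": {"targets": [[[-4, 0, 0, 0, 0, 0, 0], [-8, 0, 0, 0, 0, 0, 0], [-12, 0, 0, 0, 0, 0, 0], [-16, 0, 0, 0, 0, 0, 0], [-20, 0, 0, 0, 0, 0, 0], [-23, 0, 0, 0, 0, 0, 0], [-23, 0, 0, 0, 0, 0, 0], [-23, 0, 0, 0, 0, 0, 0], [-23, 0, 0, 0, 0, 0, 0], [-23, 0, 0, 0, 0, 0, 0]]]}}

```text
t: 46.73
tcp_pos: [0.5629, -0.0692, 0.2443]
tool_rot: [0.683, 0.731, -0.0, -0.001]
force: [0.3, 0.1, 0.3]
finger_gap: -0.001
gripper_force: 0.0
```

```bash
python3 -c "
from h import *
s=manip.sense();print(s['tcp_pos'],Ji(s['tcp_pos']),tool_delta(J(0,-308,120),np.pi/2+JT))"
```

```text
[ 0.56294681 -0.06922976  0.24431089] [ 3.48308209e-03 -3.05692760e+02] (array([-0.25,  0.02, 12.43]), array([-0.08, -0.07,  0.17]))
```

Emit:
{"fn": "carry_out", "kwargs": {"targets": [[[0, 0, 4, 0, 0, 0, 0], [0, 0, 8, 0, 0, 0, 0], [0, 0, 11, 0, 0, 0, 0], [0, 0, 12.4, 0, 0, 0, 0], [0, 0, 12.4, 0, 0, 0, 0], [0, 0, 12.4, 0, 0, 0, 0]]]}}

```text
t: 47.23
tcp_pos: [0.5627, -0.0693, 0.1206]
tool_rot: [0.683, 0.731, -0.0, -0.001]
force: [-0.2, 0.3, 0.5]
finger_gap: 0.002
gripper_force: 0.0
```

Emit:
{"fn": "carry_out", "kwargs": {"targets": [[[1.2, 0, 0, 0, 0, 0, 0], [2.4, 0, -0.6, 0, 0, 0, 0], [3.6, 0, -1.7, 0, 0, 0, 0], [4.8, 0, -2.7, 0, 0, 0, 0], [6, 0, -3.5, 0, 0, 0, 0], [7.2, 0, -4.2, 0, 0, 0, 0], [8.4, 0, -4.8, 0, 0, 0, 0], [9.6, 0, -5.2, 0, 0, 0, 0], [10.8, 0, -5.5, 0, 0, 0, 0], [12, 0, -5.7, 0, 0, 0, 0], [13, 0, -5.8, 0, 0, 0, 0], [13.5, 0, -5.8, 0, 0, 0, 0]]]}}

```text
t: 48.23
tcp_pos: [0.5535, 0.0656, 0.179]
tool_rot: [0.683, 0.731, -0.0, -0.0]
force: [0.1, -0.3, -0.7]
finger_gap: -0.003
gripper_force: 0.0
```

Emit:
{"fn": "carry_out", "kwargs": {"targets": [[[0, 0, 0, 0, 0, 0, 0], [0, 0, 0, 0, 0, 0, 0], [-3, 0, 0, 0, 0, 0, 0], [-6, 0, 0, 0, 0, 0, 0], [-6, 0, -4, 0, 0, 0, 0], [-6, 0, -8, 0, 0, 0, 0], [-6, 0, -8, 0, 0, 0, 0]]]}}

```text
t: 48.82
tcp_pos: [0.563, 0.0016, 0.2662]
tool_rot: [0.684, 0.729, 0.004, 0.006]
force: [0.4, 0.2, 1.4]
finger_gap: 0.003
gripper_force: 0.0
```

```bash
python3 -c "
from h import *
s=manip.sense();print(s['tcp_pos'],Ji(s['tcp_pos']),s['force'])
ci,im=snap('wrist');cs,i2=snap('scene');u,v=proj(cs,J(0,-60,80)).astype(int)
cv2.imwrite('pics/w13.png',np.hstack([im[0:400,100:460],cv2.resize(i2[v-60:v+60,u-65:u+65],(434,400),interpolation=3)]))
print(tool_delta([.679,-.0845,.2],1.552),s['q'])"
```

```text
[0.56299065 0.00155265 0.26624686] [   4.63495757 -235.06202599] [0.41110253 0.19342648 1.40358465]
(array([-9.48, 11.37,  6.15]), array([0.24, 0.07, 4.78])) [-1.95620563e-01  3.81005300e-01  1.54017521e+00 -1.55992944e-04
  1.20578594e+00 -2.59249307e-01]
```

View pics/w13.png

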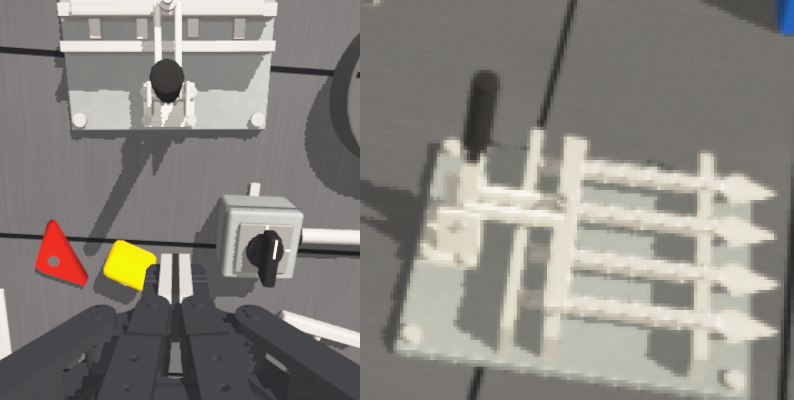

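The clamp is locked, with its bar across all four pickets, and the isolator bar is across the box (off). Last job: turn the isolator on.

Emit:
{"fn": "carry_out", "kwargs": {"targets": [[[-3, 3.5, 2, 0, 0, 2, 4], [-6, 7, 4, 0, 0, 4.8, 4], [-9.5, 11.4, 6, 0, 0, 4.8, 4], [-9.5, 11.4, 6, 0, 0, 4.8, 4], [-9.5, 11.4, 6, 0, 0, 4.8, 4], [-9.5, 11.4, 6, 0, 0, 4.8, 4], [-9.5, 11.4, 6, 0, 0, 4.8, 4], [-9.5, 11.4, 6, 0, 0, 4.8, 4]]]}}

```text
t: 49.58
tcp_pos: [0.6766, -0.0824, 0.1988]
tool_rot: [0.713, 0.701, -0.0, -0.001]
force: [-0.9, -0.5, 0.2]
finger_gap: 0.468
gripper_force: 0.0
```

```bash
python3 -c "
from h import *
s=manip.sense();print(s['tcp_pos'])
ci,im=snap('wrist','w14.png');g=im.max(2);h=g.shape
u,v=proj(ci,[.679,-.0845,.112]);print(u,v)
for r in range(int(v)-24,int(v)+20,8):print(r,' '.join('%d:%d'%(c,g[r,c]) for c in range(int(u)-60,int(u)+60) if abs(int(g[r,c+1])-int(g[r,c-1]))>30))
print(tool_delta([.679,-.0845,.077],1.56))"
```

```text
[ 0.67663493 -0.08237969  0.19880148]
278.6078305321987 207.5562417378763
183 226:93 227:126 228:161 229:176 236:187 237:141 240:146 241:182 252:195 253:163 254:80 272:60 273:242 276:220 277:62 296:73 297:137 298:188 311:193 323:193 324:139 325:99 326:60 334:82 335:179 336:228
191 227:100 228:137 229:169 230:183 237:187 238:141 241:165 249:189 250:161 251:106 252:59 272:59 273:162 274:246 276:246 277:62 298:61 299:93 300:160 301:197 304:218 310:216 323:188 324:123 325:72 326:40 333:51 334:77
199 228:115 229:150 230:170 231:187 238:194 239:166 242:179 248:171 249:129 251:107 252:56 298:60 299:115 300:175 323:184 324:127 325:104
207 227:49 228:75 229:125 230:161 231:177 238:184 239:139 242:157 243:186 248:171 249:129 254:114 255:74 295:63 296:128 297:183 322:212 323:181 324:121
215 229:99 230:136 231:168 232:182 239:186 240:140 242:138 243:174 249:179 250:152 262:118 263:89 264:64 287:76 288:94 289:127 290:173 322:208 323:174 324:132
223 230:112 231:147 232:171 233:187 242:183 244:181 249:186 250:158 251:128 267:110 268:71 283:58 284:92 285:160 286:197 322:203 323:169 324:131
(array([-0.22,  0.22, 12.25]), array([-0.04, -0.02, -0.35]))
```

Emit:
{"fn": "carry_out", "kwargs": {"targets": [[[-0.2, 0, 4, 0, 0, -0.3, 4], [-0.2, 0, 8, 0, 0, -0.3, 4], [-0.2, 0, 11, 0, 0, -0.3, 4], [-0.2, 0, 12.2, 0, 0, -0.3, 4], [-0.2, 0, 12.2, 0, 0, -0.3, 4], [-0.2, 0, 12.2, 0, 0, -0.3, 4]]]}}

```text
t: 50.13
tcp_pos: [0.6783, -0.085, 0.0783]
tool_rot: [0.711, 0.703, 0.0, 0.0]
force: [-0.6, -1.3, 1.2]
finger_gap: 0.469
gripper_force: 0.0
```

Emit:
{"fn": "carry_out", "kwargs": {"targets": [[[0, 0, 0, 0, 0, 0, 0.5], [0, 0, 0, 0, 0, 0, 0.5], [0, 0, 0, 0, 0, 0, 0.5], [0, 0, 0, 0, 0, 0, 0.5], [0, 0, 0, 0, 0, 0, 0.5], [0, 0, 0, 0, 0, 0, 0.5], [0, 0, 0, 0, 0, 0, 0.5]]], "force": 60}}

```text
t: 50.72
tcp_pos: [0.6769, -0.0856, 0.0804]
tool_rot: [0.711, 0.703, -0.001, -0.0]
force: [-5.6, -0.7, 6.5]
finger_gap: 0.154
gripper_force: 59.8
```

Emit:
{"fn": "carry_out", "kwargs": {"targets": [[[0, 0, 0, 0, 0, 7, 0.5], [0, 0, 0, 0, 0, 14, 0.5], [0, 0, 0, 0, 0, 21, 0.5], [0, 0, 0, 0, 0, 28, 0.5], [0, 0, 0, 0, 0, 35, 0.5], [0, 0, 0, 0, 0, 42, 0.5], [0, 0, 0, 0, 0, 49, 0.5], [0, 0, 0, 0, 0, 56, 0.5], [0, 0, 0, 0, 0, 63, 0.5], [0, 0, 0, 0, 0, 70, 0.5], [0, 0, 0, 0, 0, 77, 0.5], [0, 0, 0, 0, 0, 84, 0.5]]]}}

```text
t: 51.72
tcp_pos: [0.6756, -0.0847, 0.0804]
tool_rot: [0.999, 0.043, -0.002, -0.0]
force: [-8.3, 1.5, 8.8]
finger_gap: 0.151
gripper_force: 59.8
```

Emit:
{"fn": "carry_out", "kwargs": {"targets": [[[0, 0, 0, 0, 0, 5, 0.5], [0, 0, 0, 0, 0, 5, 0.5], [0, 0, 0, 0, 0, 5, 0.5], [0, 0, 0, 0, 0, 5, 0.5]]]}}

```text
t: 52.05
tcp_pos: [0.6756, -0.0846, 0.0804]
tool_rot: [1.0, 0.003, -0.002, -0.0]
force: [-8.5, 3.2, 8.2]
finger_gap: 0.148
gripper_force: 59.8
```

Release, rise clear, and check the final state before handing in.

Emit:
{"fn": "carry_out", "kwargs": {"targets": [[[0, 0, 0, 0, 0, 0, 4], [0, 0, 0, 0, 0, 0, 4], [0, 0, 0, 0, 0, 0, 4], [0, 0, 0, 0, 0, 0, 4], [0, 0, -4, 0, 0, 0, 4], [0, 0, -8, 0, 0, 0, 4], [0, 0, -12, 0, 0, 0, 4], [0, -3, -16, 0, 0, 0, 4], [0, -6, -18, 0, 0, 0, 4], [0, -6, -18, 0, 0, 0, 4], [0, -6, -18, 0, 0, 0, 4]]]}}

```text
t: 52.97
tcp_pos: [0.679, -0.0236, 0.2603]
tool_rot: [1.0, 0.004, 0.003, 0.001]
force: [0.4, -0.7, -0.5]
finger_gap: 0.468
gripper_force: 0.0
```

```bash
python3 -c "
from h import *
s=manip.sense();print(s['tcp_pos'],s['force'])
ci,im=snap('wrist','w15.png')
u,v=proj(ci,[.679,-.0845,.112]);print(u,v);u,v=int(u),int(v)
g=im.min(2)[v-45:v+45,u-20:u+20];n=cv2.connectedComponentsWithStats((g>190).astype(np.uint8))
print([(r[0]+u-20,r[1]+v-45,*r[2:]) for r in n[2][1:].tolist()])
# picket shafts and clamp in scene view vs the locked state seen before
cs,i2=snap('scene','s15.png')
hsv=cv2.cvtColor(i2,cv2.COLOR_BGR2HSV);m=(i2.max(2)<60).astype(np.uint8);a=proj(cs,J(0,-142,209));b=proj(cs,J(0,-149,120));print('handle end/grip dark:',[i2[int(p[1]),int(p[0])].max() for p in(a*.9+b*.1,a*.5+b*.5,a*.1+b*.9)])
for x in(-75,-25,25,75):print(x,[int(i2[tuple(np.round(proj(cs,J(x,y,40))[::-1]).astype(int))].max()) for y in(70,80,90,98,110,116)])
"
```

```text
[ 0.67903832 -0.0236382   0.26026966] [ 0.38129185 -0.68352962 -0.48965161]
338.22656410315676 185.08235216157541
[(318, 140, 40, 9, 332), (331, 150, 4, 3, 10), (337, 159, 4, 22, 60), (318, 207, 9, 5, 33)]
handle end/grip dark: [np.uint8(62), np.uint8(49), np.uint8(51)]
-75 [233, 233, 232, 227, 122, 121]
-25 [233, 233, 232, 224, 119, 76]
25 [234, 234, 233, 234, 114, 47]
75 [233, 233, 232, 227, 76, 52]
```

```bash
python3 -c "
from station import sign_off
print(sign_off())"
```

```text
the job is handed in; nothing more can be done
None
```

The job is handed in: all four pickets are seated in the jig with their heads away from the clamp, the clamp is locked and the isolator is back on; my last camera check agreed, but no verdict was returned.

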